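Open the tasting box and lay the cheese in it

TASK

Set out the tasting box on the cheese stall: press its release button so that the lid pops up, then steady the lid with the gripper up and over until it rests open against its stop, neither flinging it nor letting it drop back. Then lay the ramp-shaped cheese wedge flat on the floor of the box, the same side down as now, beside the little drum cheese that is already in it; set it down rather than drop it. Leave the other things where they are.

Things in the scene. Friction and masses are not known exactly. Their poses are not given: they have to be found in the camera images.
- keeper: The tasting box, fixed: open wooden box 170 (x) by 210 (y) by 90 mm high with a hinged lid. Origin: centre of its underside; z up; front with the button at -x (roughly to the robot's right), hinge at +x. Walls 6 mm, floor 8 mm, inside 158 by 198 mm. An 8 mm spring pin at x +50, y -93 mm inside pushes the lid up.
- keeper_floor (a point): Centre of the box's inner floor, on its upper face, 8 mm above the table. Axes as the box.
- button_top (a point): Centre of the outer face of the release button, round, steel, 24 mm across, standing 10 mm out of a dark sloping block at the box's front (box x -110, y 0, z 42 mm). Pressed along its own -z; its z leans 40 degrees from vertical to the front (box -x). The lid's nose hangs 50 mm above and covers it, so press along its axis, tool leaning out to the front.
- button (a joint): Travel of the button in m: 0 out, 0.007 fully pressed, which takes about 4 N; the catch lets go at about 0.0055, so press it fully home. It springs back.
- lid (a joint): Angle of the lid (0.2 kg) in rad: 0 shut, 1.8 open against its stop, just past upright. When released it pops up to about 0.4 and rests there on its spring pin, lightly damped. Higher up it falls back by its weight unless it is past upright (1.57), where it leans on the stop and stays.
- lid_hinge (a point): A point on the lid's hinge axis, mid-way along the box: box frame x +85, y 0, z 90 mm. The axis runs along box y. Axes as the box.
- lid_edge (a point): Middle of the nose's free front edge, mid-thickness; moves with the lid. Lid: a board 8 mm thick, 170 mm from hinge to front, 210 wide, with a middle nose 60 wide sticking out 36 mm more (edge 206 mm from the hinge axis). x runs along the lid to the hinge, z out of its upper face. A steel latch tongue 28 mm deep hangs below, 150 to 163 mm from the hinge.
- wedge_center (a point): The ramp-shaped cheese wedge (0.1 to 0.2 kg) lying on a cut face: 95 mm long, 6 mm high at the thin end, 55 mm at the thick rind end, 42 mm wide between parallel upright sides. Point: mid-width, 15 mm from mid-length towards the thick end, 20 mm above its underside (38 mm high there). x along the length to the thick end, y across the width, z up.
- truckle: Little upright drum of cheese 54 mm across, 45 mm high, standing in the box on the +y side. Origin: centre of its underside.
- slice: Another cheese, loose: a flat triangular piece of even height 34 mm, about 100 by 73 mm. Origin: about its middle, underside. Not part of the job.
- block: Another cheese, loose: a brick 85 by 55 by 45 mm. Origin: centre of underside. Not part of the job.
- round: Another cheese, loose: a round 76 mm across, 40 mm high. Origin: centre of underside. Not part of the job.
- jar: Jar with steel lid, 64 mm across, 85 mm high, loose. Origin: centre of underside. Not part of the job.
- dish: White round dish 90 mm across, 40 mm high, loose. Origin: centre of underside. Not part of the job.
- wedge: The wedge itself: origin at the centre of its underside, x to the thick end, z up.
Things that resemble listed ones, but are neither listed nor needed, are in the scene too. What is shaped like the wedge but green, pink or red is not meant.

How it is judged:
On the way, in this order (a step that is already met when the one before it is completed fails the run):
1. the lid has popped up ajar (value of joint lid above 0.2 rad), for 0.1 s.
2. the lid stands open at its stop, at rest (value of joint lid above 1.65 rad and velocity of joint lid between -0.3 and 0.3 rad/s), for 0.3 s.
3. the wedge is in the box (x of wedge_center in the frame of keeper between -0.079 and 0.079 m and y of wedge_center in the frame of keeper between -0.099 and 0.099 m and height (world z) of wedge_center below 0.05 m), for 0.2 s.
At the end, for the whole second after the job is handed in: The lid stands open at its stop (over 1.65 rad), the button is out, the wedge lies at rest and released on the box floor inside the walls, same face down (tilt under 0.12 rad, centre within 6 mm of resting height), and the little drum still stands upright in the box (value of joint lid above 1.65 rad and value of joint button below 0.003 m and x of wedge_center in the frame of keeper between -0.079 and 0.079 m and y of wedge_center in the frame of keeper between -0.099 and 0.099 m and height (world z) of wedge_center below 0.034 m and angle between each of wedge_center, truckle's own z axis and vertical below 0.12 rad and linear speed of wedge below 0.02 m/s); the robot touches nothing.
It fails at once if another thing (a cheese, the jar, the dish, the drum in the box) is pushed more than 30 mm (distance of any of slice, block, round, jar, dish, truckle from where it was at the start of the episode above 0.03 m).
It fails at once if the lid is flung: faster than 2.5 rad/s above 1.0 rad (value of joint lid above 1 rad and velocity of joint lid above 2.5 rad/s).
It fails at once if the lid is let drop: falls back faster than 2 rad/s (velocity of joint lid below -2 rad/s).
It fails at once if the wedge is dropped: falls free faster than 0.7 m/s (contact force between the fingers and wedge below 0.05 N and linear speed of wedge above 0.7 m/s).
It also fails if it takes over 69 s, if anything falls off the work surface, if the arm or the gripper's body presses on something with over 40 N, if the wrist force passes 120 N, or if a joint passes its speed limit or range.

ROBOT

A 7-joint arm with a two-finger parallel gripper is mounted at the origin on the work surface. World frame = base frame: x ahead of the robot, y to its left, z up, the work surface at z = 0. Lengths are in m, angles in rad, forces in N, time in s.
With the tool pointing down it reaches from about 0.425 to 0.925 m from the base axis. Payload 6.8 kg.
Tool frame: the origin (TCP) lies on the centre line of the jaws, within the pads' length; the fingertips stand 19 mm ahead of it and the grasp point (between the pads) is the TCP (tcp_to_tips is the distance from the TCP to the fingertips, in m); x points along the fingers, y is the direction in which the jaws open and shut, and the axes are right-handed (so a half turn about x gives the same grasp; the last joint's range is limited). The gripper opens to 85 mm and grips with 20 to 120 N. Pads are 22 mm wide; open, the fingers measure 114 mm over their backs; the gripper's body (76 mm by 85 mm) begins 54 mm behind the grasp point. The pads swing forward as they close: fully open they stand 13 mm farther back than shut.
Start: joints at [1.08, 0.477, 0.022, 1.555, -0.011, 1.109, -0.083], TCP at [0.252, -0.626, 0.217] pointing down, gripper open.
Joint ranges: [-2.96, 2.96], [-0.34, 2.1], [-1.41, 1.46], [0.24, 2.44], [-1.37, 4.51], [0.17, 1.92], [-2.96, 2.96]. Speed limits (rad/s): [2.39, 2.39, 3.14, 3.14, 3.14, 3.14, 3.14].

INTERFACE

Orientations are given as a unit quaternion [w, x, y, z].
In Python, from station import get_obs, read_camera, hand_in, spot_in, cut_out, tcp_to_tips gives the robot as it stands.
- The arm moves only by the shell command python3 -m jog 'ROWS' [FORCE]. ROWS is JSON, a list of rows, each an object of numbers: "gripper": the closure, from 0 (fully open) to 1 (shut); "dx", "dy", "dz": the shift along the world's x, y, z in m; "rx", "ry", "rz": the turn, a rotation vector about the world's x, y, z in degrees. In form: [{"gripper": .., "dx": .., "dy": .., "dz": .., "rx": .., "ry": .., "rz": ..}, ...]. A call has 1 to 10 rows; each row is the pose to reach, as a shift and turn from the pose commanded when the call began; what a row does not reach only later rows make up. A row lasts 1/10 s, in which the tool goes at most 50 mm and 8.59 degrees, less where a joint would pass 70% of its speed; a pose out of reach is approached as far as the arm can. A call with a gripper value outside its range is refused whole. The fingers move at their own pace and stop on an object; FORCE is the grip in N (left out, the last holds). Time passes only in rows, so rows that repeat a pose let the fingers close. It gives the time, the measured TCP pose, the force and the opening at its end, in the units of the state.
- get_obs(): the state, without advancing time (a new reading comes with each control period).
- read_camera(name): name is "scene" or "top" or "wrist"; returns a dict with "pixels" (480x640x3 uint8, blue, green, red), "range_z" (480x640 float32, m along the optical axis (not along the pixel's ray), 0 where there is no reading), "camera_matrix" (3x3 intrinsics, pixels), "cam_to_world" (4x4, takes a point from camera to world coordinates). Camera axes: x right, y down, z forward; pixel columns grow to the right and rows downward; lengths in m; the calibration is good to about 2 mm. A picture is of the moment at which its call begins.
- hand_in(): hands the job in, once; it reports no verdict.
Trained networks look in the newest picture that a camera, given by its name, has taken for a name from the list of things; names that differ only in an ending like _2 or _b are one class to them, and where a whole thing is asked for, a point or a joint stands for the part that bears it (a point fixed in the world has none). Each returns a list of dicts, best first, with "conf" (0 to 1); they miss things now and then, are a little off and sometimes report something else, mostly with a low value. They report only what shows in the picture. A call takes as long as a camera call. They do not tell look-alikes from the thing itself.
- spot_in(camera, label): "box" ([centre column, centre row, width, height] in pixels, round what is visible of it).
- cut_out(camera, label): "mask" (480x640 bool, what is visible of it) and "box" ([centre column, centre row, width, height] in pixels, round what is visible of it).
The state is a dict: "t": time; "q": joint angles; "joint_vel": joint speeds; "joint_torque": joint torques, N m; "eef_pos": TCP position; "tool_rot": TCP orientation; "contact_force": force on the tool from outside, world axes, zero at the start; "torque": the same for the moment, N m; "gripper_width": opening from 0.0 (shut) to 1.0 (fully open).
Only numpy, scipy, OpenCV 4.12 (cv2) and the standard library are available. Lean on these libraries where they do the work, as an engineer would, in place of code of your own. Each camera call takes 0.05 s, during which the arm holds its last target. There are 200 camera calls.

## Working session

There is one attempt and no reset: what is moved stays moved. The work goes in short steps, Python scripts to look and compute and a shell command to move; the robot and the scene stay as the last step left them, time stands still between calls to the robot, and variables do not carry over. Pictures are saved under pics/ and viewed, about 8 in all and at most 12, crops included, and the job is handed in when it is done.

```bash
ls; mkdir -p pics; python3 - <<'E'
from station import *
import cv2,numpy as np
print(get_obs())
for c in ["scene","top"]:
    r=read_camera(c); cv2.imwrite(f"pics/{c}0.png",r["pixels"]); np.savez(f"{c}0.npz",**r)
    print(c,r["camera_matrix"].round(1).tolist(),r["cam_to_world"].round(3).tolist())
    for l in ["keeper","button_top","wedge","truckle","slice","block","round","jar","dish","lid"]:
        print(l,[(round(d["conf"],2),np.round(d["box"]).tolist()) for d in spot_in(c,l)[:4]])
a=[cv2.imread(f"pics/{c}0.png") for c in ["scene","top"]]
E
```

```text
pics
{'t': 0.0, 'q': array([ 1.07985497,  0.47780491,  0.02233393,  1.55644156, -0.01151589,
        1.10929398, -0.08309624]), 'joint_vel': array([-9.84239499e-04, -5.95635766e-05, -1.18935647e-03, -1.18039389e-03,
        1.41099079e-04,  1.13263874e-03,  2.74685802e-05]), 'joint_torque': array([-7.13139470e-04, -5.96448326e+01,  1.60770692e+00, -2.81199718e+01,
        1.24880439e-02,  9.28998808e-03, -4.88301964e-06]), 'eef_pos': array([ 0.25191558, -0.62556997,  0.21632657]), 'tool_rot': array([-0.13391551, -0.69402625, -0.13516024,  0.69435287]), 'contact_force': array([ 0.75021954, -0.52819311, -0.76711121]), 'torque': array([-0.02158438,  0.02466416,  0.02357913]), 'gripper_width': 1.002648408188919}
scene [[527.4, 0.0, 325.0], [0.0, 527.4, 236.4], [0.0, 0.0, 1.0]] [[-0.36, 0.665, -0.654, 1.281], [0.933, 0.259, -0.25, 0.296], [0.004, -0.7, -0.714, 0.904], [0.0, 0.0, 0.0, 1.0]]
keeper []
button_top [(0.4, [273.0, 274.0, 8.0, 10.0])]
wedge [(0.7, [399.0, 222.0, 48.0, 29.0]), (0.69, [453.0, 228.0, 25.0, 30.0]), (0.63, [487.0, 327.0, 24.0, 42.0]), (0.57, [432.0, 304.0, 32.0, 58.0
[... 302 characters left out ...]
 444.8, 239.1], [0.0, 0.0, 1.0]] [[0.026, -0.986, 0.163, 0.373], [-1.0, -0.026, 0.005, 0.015], [-0.001, -0.163, -0.987, 1.07], [0.0, 0.0, 0.0, 1.0]]
keeper [(0.67, [312.0, 216.0, 104.0, 115.0]), (0.63, [310.0, 219.0, 100.0, 113.0])]
button_top []
wedge [(0.78, [264.0, 316.0, 48.0, 28.0]), (0.76, [163.0, 226.0, 24.0, 45.0]), (0.66, [210.0, 334.0, 24.0, 47.0]), (0.57, [219.0, 226.0, 27.0, 39.0])]
truckle []
slice [(0.71, [463.0, 292.0, 31.0, 40.0])]
block [(0.67, [470.0, 229.0, 28.0, 32.0]), (0.16, [311.0, 219.0, 103.0, 119.0])]
round [(0.88, [176.0, 275.0, 38.0, 34.0])]
jar [(0.98, [410.0, 152.0, 35.0, 35.0])]
dish [(0.6, [228.0, 152.0, 38.0, 32.0])]
lid [(0.64, [313.0, 214.0, 104.0, 113.0])]
```

View pics/scene0.png

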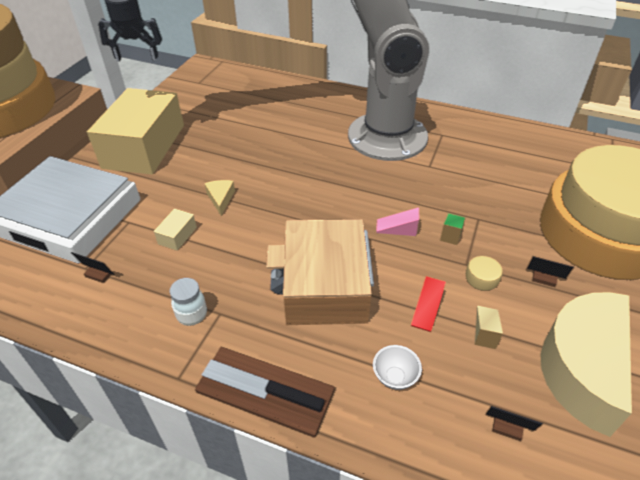

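View pics/top0.png

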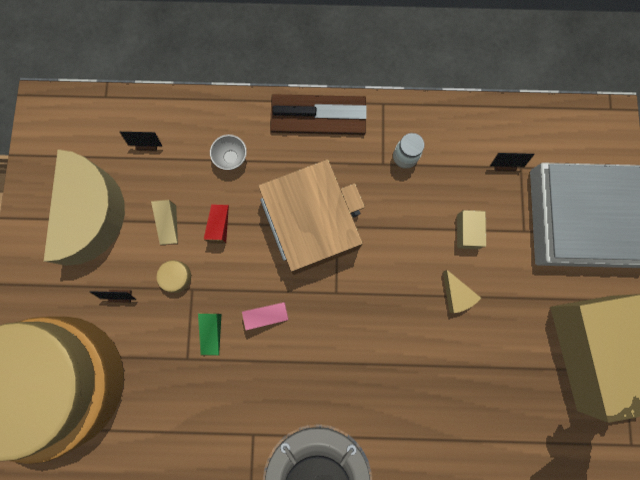

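The four wedge shapes in the top view are yellow (163,224), red (217,224), pink (265,316) and green (209,334). The yellow one fits, since the other colours are excluded; in the scene view it is at (487,327). The box is at top (312,216) and its nose points to image right, which is world -y. Next I'll measure and confirm with a crop.

```bash
cat > h.py <<'E'
import numpy as np,cv2
from scipy.spatial.transform import Rotation as R
def cloud(r):
    K=r["camera_matrix"];T=r["cam_to_world"];z=r["range_z"]
    v,u=np.mgrid[:480,:640]
    P=np.stack([(u-K[0,2])/K[0,0]*z,(v-K[1,2])/K[1,1]*z,z],-1)
    W=P@T[:3,:3].T+T[:3,3]; W[z==0]=np.nan
    return W
def pix(r,p):
    T=r["cam_to_world"];c=T[:3,:3].T@(np.asarray(p)-T[:3,3]);c=r["camera_matrix"]@c;return c[:2]/c[2]
def tool(q): return R.from_quat(np.r_[q[1:],q[0]])
E
python3 - <<'E'
from h import *
for c,w in [("scene",(440,560,280,370)),("top",(120,210,180,260))]:
    r=np.load(f"{c}0.npz");W=cloud(r);
    def sel(u0,u1,v0,v1,z0,z1):
        S=W[v0:v1,u0:u1].reshape(-1,3);return S[(S[:,2]>z0)&(S[:,2]<z1)]
    L=sel(*((250,400,190,340) if c=="scene" else (240,380,140,290)),.085,.115)
    m=cv2.minAreaRect((L[:,:2]*1000).astype(np.float32));print(c,"lid",m,cv2.boxPoints(m).round(0).tolist(),np.median(L[:,2]))
    Wd=sel(*w,.008,.075)
    # keep largest cluster near
    m=cv2.minAreaRect((Wd[:,:2]*1000).astype(np.float32));print("wedge",len(Wd),m,cv2.boxPoints(m).round(0).tolist(),Wd[:,2].max())
    g=np.c_[Wd[:,:2],np.ones(len(Wd))];print(np.linalg.lstsq(g,Wd[:,2],rcond=None)[0])
    print("table z",np.nanmedian(W[(abs(W[...,2])<.02)]))
a=np.load("scene0.npz")["pixels"];b=np.load("top0.npz")["pixels"]
cv2.imwrite("pics/crop.png",np.hstack([cv2.resize(a[270:370,440:540],(400,400)),cv2.resize(b[175:275,115:215],(400,400))]))
E
```

```text
scene lid ((595.5830688476562, 21.292144775390625), (216.3617401123047, 213.86683654785156), 22.510038375854492) [[455.0, 79.0], [537.0, -119.0], [736.0, -36.0], [655.0, 161.0]] 0.09889026428175429
wedge 1720 ((537.88232421875, 389.10107421875), (266.8269958496094, 241.5836181640625), 1.262452483177185) [[402.0, 507.0], [407.0, 265.0], [674.0, 271.0], [669.0, 513.0]] 0.07492693272110018
[ 0.13390608  0.02353264 -0.05285312]
table z 0.005928241669207801
top lid ((596.3240966796875, 20.5123291015625), (211.4591827392578, 213.99635314941406), 22.645614624023438) [[458.0, 79.0], [540.0, -119.0], [735.0, -38.0], [653.0, 160.0]] 0.09803714505969607
wedge 1031 ((596.0603637695312, 383.4660949707031), (136.77536010742188, 230.65785217285156), 2.965329647064209) [[522.0, 495.0], [534.0, 265.0], [670.0, 272.0], [658.0, 502.0]] 0.05711581264589438
[ 0.34762602 -0.17037857 -0.10711909]
table z 0.01284289680787154
```

View pics/crop.png

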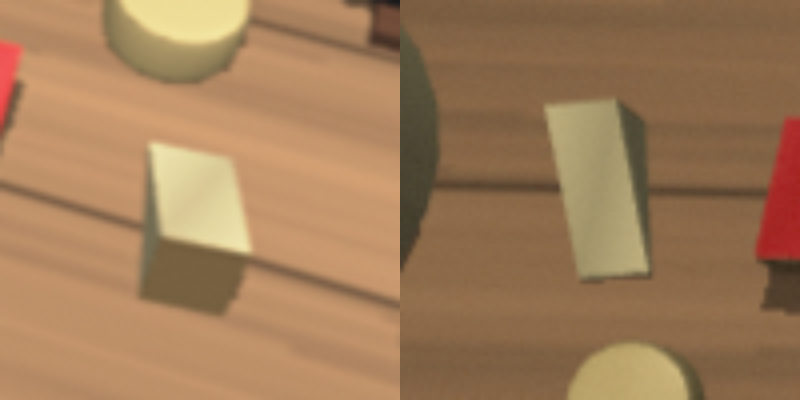

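The crop shows the pale-yellow ramp, which is the right piece. Its thick end faces away from the robot (+x), at crop scene (195,230) and crop top (600,190). Now I'll measure it through masks and check the predicted button position.

The wedge centre is at about (0.580, 0.382) with yaw 6.9° from both views, and the predicted button position agrees to 2 px. I'll approach the button with the gripper shut.

```bash
python3 -m jog '[{"gripper":1,"dx":0.04,"dy":0.045,"dz":0.02,"rx":1.5,"ry":3.6,"rz":-7.6},{"gripper":1,"dx":0.08,"dy":0.09,"dz":0.04,"rx":3,"ry":7.2,"rz":-15.2},{"gripper":1,"dx":0.1,"dy":0.13,"dz":0.06,"rx":4.6,"ry":10.9,"rz":-22.8},{"gripper":1,"dx":0.13,"dy":0.17,"dz":0.08,"rx":6.1,"ry":14.5,"rz":-30.4},{"gripper":1,"dx":0.17,"dy":0.2,"dz":0.08,"rx":7.6,"ry":18.1,"rz":-38},{"gripper":1,"dx":0.21,"dy":0.23,"dz":0.08,"rx":8.6,"ry":20.4,"rz":-42.7},{"gripper":1,"dx":0.25,"dy":0.26,"dz":0.08,"rx":10.3,"ry":24.5,"rz":-51},{"gripper":1,"dx":0.29,"dy":0.29,"dz":0.08,"rx":12,"ry":28.5,"rz":-60},{"gripper":1,"dx":0.32,"dy":0.32,"dz":0.08,"rx":13.7,"ry":32.6,"rz":-68},{"gripper":1,"dx":0.34,"dy":0.35,"dz":0.08,"rx":15,"ry":36,"rz":-75}]'
python3 - <<'E'
from h import *
from station import *
o=get_obs();print(o["q"].round(2))
a=-(np.sin(np.deg2rad(40))*-BX+np.cos(np.deg2rad(40))*BZ)
B=b2w(-.110,0,.042)
for s in (.12,.03): delta(target(a,BY),B-a*(.019+s),o)
E
```

```text
t: 2.4
eef_pos: [0.591, -0.2787, 0.2965]
tool_rot: [0.426, -0.42, 0.187, 0.78]
contact_force: [0.5, 0.5, 0.3]
gripper_width: 0.001
[ 0.42  0.74  0.17  1.09 -0.4   1.87 -1.95]
turn [  2.3   5.5 -11.9] shift [ 0.0746  0.1326 -0.148 ]
turn [ 45.7 -92.8 132.6] shift [ 0.0746  0.1326 -0.148 ]
turn [  2.3   5.5 -11.9] shift [ 0.0524  0.186  -0.217 ]
turn [ 45.7 -92.8 132.6] shift [ 0.0524  0.186  -0.217 ]
```

```bash
python3 -m jog '[{"gripper":1,"dx":0.03,"dy":0.04,"dz":-0.03,"rx":1.2,"ry":2.8,"rz":-6},{"gripper":1,"dx":0.06,"dy":0.08,"dz":-0.06,"rx":2.3,"ry":5.5,"rz":-11.9},{"gripper":1,"dx":0.07,"dy":0.11,"dz":-0.1,"rx":2.3,"ry":5.5,"rz":-11.9},{"gripper":1,"dx":0.0746,"dy":0.1326,"dz":-0.148,"rx":2.3,"ry":5.5,"rz":-11.9},{"gripper":1,"dx":0.0746,"dy":0.1326,"dz":-0.148,"rx":2.3,"ry":5.5,"rz":-11.9},{"gripper":1,"dx":0.0746,"dy":0.1326,"dz":-0.148,"rx":2.3,"ry":5.5,"rz":-11.9}]'
python3 - <<'E'
from h import *
from station import *
o=get_obs();print(o["q"].round(2))
a=-(np.sin(np.deg2rad(40))*-BX+np.cos(np.deg2rad(40))*BZ)
B=b2w(-.110,0,.042)
delta(target(a,BY),B-a*(.019+.02),o)
r=read_camera("scene");cv2.imwrite("pics/s1.png",cv2.resize(r["pixels"][150:350,180:420],(720,600)))
E
```

```text
t: 3.0
eef_pos: [0.6625, -0.1452, 0.1469]
tool_rot: [0.5, -0.351, 0.233, 0.756]
contact_force: [-0.8, -0.5, 0.8]
gripper_width: -0.001
[ 0.28  0.87  0.14  1.23 -0.57  1.61 -2.19]
turn [-0.1 -0.1 -0.4] shift [-0.0216  0.0585 -0.075 ]
turn [  44.9 -106.6  137.5] shift [-0.0216  0.0585 -0.075 ]
```

View pics/s1.png

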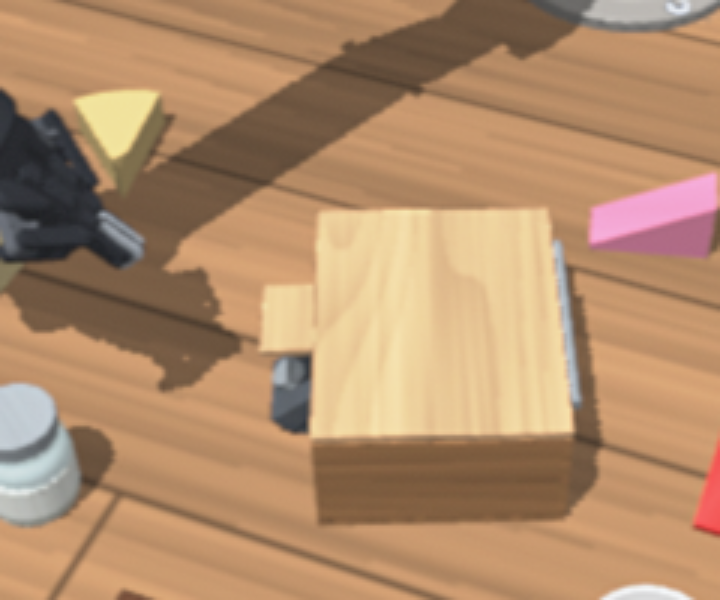

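The crop shows the gripper at about (120,240), well in front of the button at crop (292,372). In the full image that is (277,274), which matches the projection. Advancing.

```bash
python3 -m jog '[{"dx":-0.007,"dy":0.019,"dz":-0.025},{"dx":-0.014,"dy":0.039,"dz":-0.05},{"dx":-0.0216,"dy":0.0585,"dz":-0.075},{"dx":-0.0216,"dy":0.0585,"dz":-0.075},{"dx":-0.0241,"dy":0.0644,"dz":-0.0827},{"dx":-0.0256,"dy":0.068,"dz":-0.0873},{"dx":-0.0256,"dy":0.068,"dz":-0.0873}]'
```

```text
$[0]: bad value
```

```bash
python3 -m jog '[{"dx":-0.0007,"dy":0.0018,"dz":-0.0023},{"dx":-0.0015,"dy":0.0036,"dz":-0.0046},{"dx":-0.0015,"dy":0.0036,"dz":-0.0046}]'
```

```text
$[0]: bad value
```

```bash
python3 -m jog '[{"gripper":1,"dx":-0.007,"dy":0.019,"dz":-0.025,"rx":0,"ry":0,"rz":0},{"gripper":1,"dx":-0.014,"dy":0.039,"dz":-0.05,"rx":0,"ry":0,"rz":0},{"gripper":1,"dx":-0.0216,"dy":0.0585,"dz":-0.075,"rx":0,"ry":0,"rz":0},{"gripper":1,"dx":-0.0216,"dy":0.0585,"dz":-0.075,"rx":0,"ry":0,"rz":0},{"gripper":1,"dx":-0.0241,"dy":0.0644,"dz":-0.0827,"rx":0,"ry":0,"rz":0},{"gripper":1,"dx":-0.0256,"dy":0.068,"dz":-0.0873,"rx":0,"ry":0,"rz":0},{"gripper":1,"dx":-0.0256,"dy":0.068,"dz":-0.0873,"rx":0,"ry":0,"rz":0}]'
```

```text
t: 3.75
eef_pos: [0.6384, -0.0803, 0.0627]
tool_rot: [0.502, -0.354, 0.233, 0.754]
contact_force: [-0.3, -0.6, 0.5]
gripper_width: 0.001
```

```bash
python3 -m jog '[{"gripper":1,"dx":-0.0007,"dy":0.0018,"dz":-0.0023,"rx":0,"ry":0,"rz":0},{"gripper":1,"dx":-0.0015,"dy":0.0036,"dz":-0.0046,"rx":0,"ry":0,"rz":0},{"gripper":1,"dx":-0.0015,"dy":0.0036,"dz":-0.0046,"rx":0,"ry":0,"rz":0}]'
```

```text
t: 4.05
eef_pos: [0.6364, -0.0756, 0.0573]
tool_rot: [0.501, -0.354, 0.233, 0.755]
contact_force: [0.6, 0.0, 0.4]
gripper_width: 0.001
```

```bash
python3 -m jog '[{"gripper":1,"dx":-0.0007,"dy":0.0018,"dz":-0.0023,"rx":0,"ry":0,"rz":0},{"gripper":1,"dx":-0.001,"dy":0.0024,"dz":-0.0031,"rx":0,"ry":0,"rz":0},{"gripper":1,"dx":-0.001,"dy":0.0024,"dz":-0.0031,"rx":0,"ry":0,"rz":0}]'
```

```text
t: 4.35
eef_pos: [0.6354, -0.0732, 0.0541]
tool_rot: [0.501, -0.354, 0.233, 0.755]
contact_force: [0.0, -0.1, 0.2]
gripper_width: 0.0
```

```bash
python3 -m jog '[{"gripper":1,"dx":-0.0005,"dy":0.0012,"dz":-0.0015,"rx":0,"ry":0,"rz":0},{"gripper":1,"dx":-0.0007,"dy":0.0018,"dz":-0.0023,"rx":0,"ry":0,"rz":0},{"gripper":1,"dx":-0.0007,"dy":0.0018,"dz":-0.0023,"rx":0,"ry":0,"rz":0}]'; python3 - <<'E'
from h import *
from station import *
r=read_camera("top");W=cloud(r)
p=W[215,312];print("lid centre pt",p,[W[v,u].round(3) for u,v in [(353,200),(335,210),(300,200)]])
E
```

```text
t: 4.65
eef_pos: [0.6347, -0.0714, 0.0519]
tool_rot: [0.501, -0.354, 0.233, 0.755]
contact_force: [1.2, -0.2, -0.3]
gripper_width: -0.001
lid centre pt [0.58831656 0.02743606 0.09883222] [array([ 0.625, -0.064,  0.099]), array([ 0.601, -0.024,  0.1  ]), array([0.621, 0.055, 0.103])]
```

```bash
python3 -m jog '[{"gripper":1,"dx":-0.0005,"dy":0.0012,"dz":-0.0015,"rx":0,"ry":0,"rz":0},{"gripper":1,"dx":-0.001,"dy":0.0024,"dz":-0.0031,"rx":0,"ry":0,"rz":0},{"gripper":1,"dx":-0.001,"dy":0.0024,"dz":-0.0031,"rx":0,"ry":0,"rz":0}]'
```

```text
t: 5.0
eef_pos: [0.6336, -0.0689, 0.0486]
tool_rot: [0.501, -0.354, 0.233, 0.755]
contact_force: [0.5, 0.4, 0.2]
gripper_width: -0.002
```

```bash
python3 -m jog '[{"gripper":1,"dx":-0.0005,"dy":0.0012,"dz":-0.0015,"rx":0,"ry":0,"rz":0},{"gripper":1,"dx":-0.001,"dy":0.0024,"dz":-0.0031,"rx":0,"ry":0,"rz":0},{"gripper":1,"dx":-0.001,"dy":0.0024,"dz":-0.0031,"rx":0,"ry":0,"rz":0}]'; python3 - <<'E'
from h import *
from station import *
r=read_camera("scene");cv2.imwrite("pics/s2.png",cv2.resize(r["pixels"][150:350,180:420],(720,600)))
E
```

```text
t: 5.3
eef_pos: [0.6326, -0.0665, 0.0455]
tool_rot: [0.501, -0.354, 0.233, 0.755]
contact_force: [0.1, 0.0, -0.3]
gripper_width: 0.0
```

View pics/s2.png

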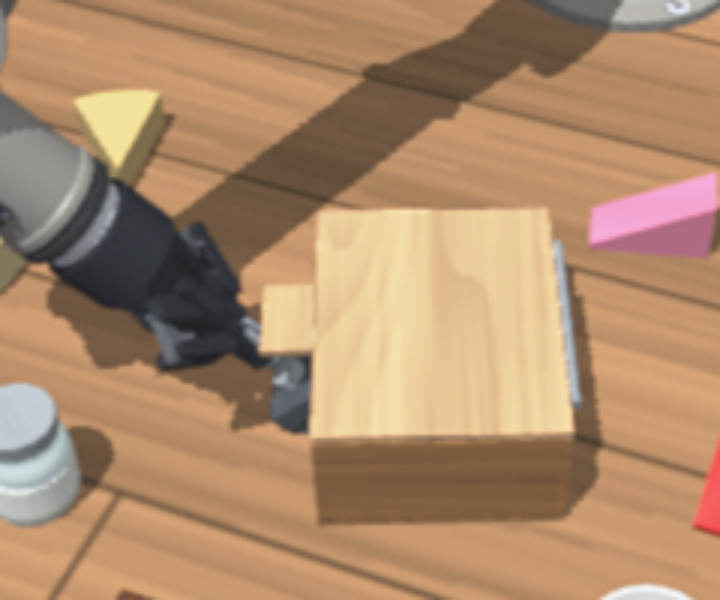

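The crop shows the finger tip reaching under the nose near (260,345), the button still visible at (292,372), and the lid shut. I get no contact force, so I'll check the geometry by depth.

```bash
python3 - <<'E'
from h import *
from station import *
r=read_camera("scene");W=cloud(r);o=get_obs()
A=tool(o["tool_rot"]).as_matrix()
tip=o["eef_pos"]+A[:,0]*.019
print("A",A.round(2).tolist(),"tip",tip,"pix tip",pix(r,tip),"tcp",pix(r,o["eef_pos"]))
W0=cloud(np.load("scene0.npz"))
M=np.c_[BX,BY,BZ]
def s(W,u,v): return ((W[v,u]-BO)@M*1000).round().astype(int).tolist()
print("tip box",((tip-BO)@M*1000).round())
for v in range(262,292,3): print(v,[(u,s(W0,u,v)) for u in range(264,286,4)])
print("now")
for v in range(255,282,4): print(v,[(u,s(W,u,v)) for u in range(252,286,5)])
E
```

```text
A [[-0.25, -0.92, -0.3], [0.59, -0.39, 0.71], [-0.77, -0.0, 0.64]] tip [ 0.62813142 -0.05549753  0.03118729] pix tip [280.59530452 276.39096698] tcp [274.49856491 272.08769644]
tip box [-101.   -0.   31.]
262 [(264, [-143, 68, 2]), (268, [-122, -20, 100]), (272, [-114, -19, 99]), (276, [-106, -20, 100]), (280, [-98, -19, 99]), (284, [-90, -20, 100])]
265 [(264, [-143, 61, 0]), (268, [-122, -27, 100]), (272, [-114, -24, 95]), (276, [-106, -26, 97]), (280, [-98, -28, 100]), (284, [-90, -28, 99])]
268 [(264, [-142, 51, 1]), (268, [-122, -31, 94]), (272, [-114, -31, 95]), (276, [-106, -29, 92]), (280, [-98, -32, 95]), (284, [-90, -30, 93])]
271 [(264, [-142, 44, -1]), (268, [-132, 39, 4]), (272, [-121, 22, 24]), (276, [-110, 2, 47]), (280, [-102, 4, 44]), (284, [-93, 3, 45])]
274 [(264, [-142, 36, -2]), (268, [-133, 35, -2]), (272, [-119, 1, 39]), (276, [-110, -9, 50]), (280, [-102, -4, 44]), (284, [-93, -6, 46])]
277 [(264, [-141, 24, 2]), (268, [-132, 24, 1]), (272, [-119, -8, 39]), (276, [-110, -12, 44]), (280, [-102, -8, 38]), (284, [-93, -12, 43])]
280 [(264, [-140, 16, 1]), (268, [
[... 1018 characters left out ...]
-104, -24, 101]), (282, [-94, -22, 99])]
267 [(252, [-152, -46, 116]), (257, [-144, -30, 97]), (262, [-136, -16, 81]), (267, [-124, -28, 95]), (272, [-114, -31, 98]), (277, [-104, -30, 96]), (282, [-94, -30, 96])]
271 [(252, [-169, 43, 1]), (257, [-157, 42, 1]), (262, [-146, 43, 0]), (267, [-127, -13, 65]), (272, [-121, 21, 24]), (277, [-108, 0, 49]), (282, [-98, 6, 41])]
275 [(252, [-168, 31, 0]), (257, [-157, 33, -2]), (262, [-145, 29, 2]), (267, [-134, 30, 1]), (272, [-119, -1, 37]), (277, [-108, -9, 47]), (282, [-97, -8, 45])]
279 [(252, [-168, 22, -2]), (257, [-156, 17, 3]), (262, [-145, 19, 0]), (267, [-134, 20, 0]), (272, [-120, -2, 25]), (277, [-108, -12, 37]), (282, [-97, -18, 44])]
```

```bash
python3 - <<'E'
from h import *
from station import *
r=read_camera("scene");r0=np.load("scene0.npz");W=cloud(r)
M=np.c_[BX,BY,BZ]
d=(r0["range_z"]-r["range_z"]>.012)
for v in range(258,275): 
    us=[u for u in range(245,290) if d[v,u]]
    if us: u=us[-1];print(v,us[0],u,((W[v,u]-BO)@M*1000).round())
r=read_camera("wrist");a=r["pixels"];cv2.imwrite("pics/w1.png",np.hstack([cv2.resize(read_camera("scene")["pixels"][245:290,245:290],(400,400),interpolation=0),cv2.resize(a,(400,400))]))
W=cloud(r);print(r["cam_to_world"].round(3).tolist())
E
```

```text
258 245 267 [-128.   12.   78.]
259 245 287 [nan nan nan]
260 245 266 [-129.   -1.   85.]
261 245 266 [-129.   -2.   84.]
262 245 266 [-129.   -5.   84.]
263 245 266 [-128.   -8.   84.]
264 245 266 [-129.   -8.   80.]
265 245 266 [-129.   -9.   79.]
266 245 266 [-129.  -10.   77.]
267 245 275 [nan nan nan]
268 245 266 [-129.  -14.   76.]
269 245 273 [-115.   -7.   64.]
270 245 272 [-118.   -6.   60.]
271 245 282 [nan nan nan]
272 245 269 [-124.   -7.   54.]
[[-0.921, -0.215, -0.324, 0.694], [-0.388, 0.503, 0.772, -0.211], [-0.003, 0.837, -0.547, 0.118], [0.0, 0.0, 0.0, 1.0]]
```

View pics/w1.png

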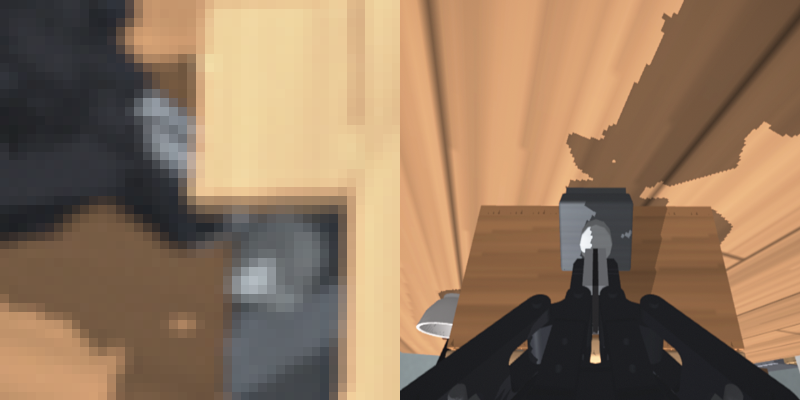

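The left half shows the tip at crop (215,230), just short of the button disc at (285,255). The right half (wrist) shows the shut fingers centred on the button at about (597,240). I'll measure the tip-to-button gap from the wrist depth.

```bash
python3 - <<'E'
from h import *
from station import *
r=read_camera("wrist");W=cloud(r);z=r["range_z"];o=get_obs()
a=tool(o["tool_rot"]).as_matrix()
B=b2w(-.11,0,.042)
M=np.c_[a]
print("tcp rel B",((o["eef_pos"]-B)@a*1000).round(1))
print(r["camera_matrix"][0,0])
for v in range(262,380,6):
    print(v,[(u,((W[v,u]-o["eef_pos"])@a*1000).round().tolist()) for u in (296,304,312,320,328)])
E
```

```text
tcp rel B [-5.4 -0.3 -0.4]
377.52585328533195
262 [(296, [13.0, -8.0, -15.0]), (304, [12.0, -5.0, -15.0]), (312, [13.0, -1.0, -15.0]), (320, [13.0, 3.0, -15.0]), (328, [12.0, 7.0, -16.0])]
268 [(296, [13.0, -9.0, -12.0]), (304, [8.0, -5.0, -14.0]), (312, [3.0, -1.0, -16.0]), (320, [5.0, 3.0, -15.0]), (328, [10.0, 7.0, -13.0])]
274 [(296, [4.0, -8.0, -13.0]), (304, [3.0, -5.0, -13.0]), (312, [1.0, -1.0, -14.0]), (320, [1.0, 3.0, -14.0]), (328, [2.0, 6.0, -13.0])]
280 [(296, [2.0, -8.0, -10.0]), (304, [3.0, -5.0, -10.0]), (312, [1.0, -1.0, -11.0]), (320, [3.0, 3.0, -10.0]), (328, [1.0, 6.0, -11.0])]
286 [(296, [2.0, -8.0, -8.0]), (304, [3.0, -5.0, -7.0]), (312, [2.0, -1.0, -7.0]), (320, [2.0, 3.0, -8.0]), (328, [nan, nan, nan])]
292 [(296, [1.0, -8.0, -5.0]), (304, [3.0, -5.0, -4.0]), (312, [3.0, -1.0, -4.0]), (320, [3.0, 3.0, -4.0]), (328, [2.0, 6.0, -5.0])]
298 [(296, [2.0, -8.0, -2.0]), (304, [-16.0, -4.0, -10.0]), (312, [-17.0, -1.0, -10.0]), (320, [-18.0, 2.0, -11.0]), (328, [-17.0, 6.0, -10.0])]
304 [(296, [-23.0, -7.0, -11.0]), (304, [-23.0, -4.0, -11.0]), (312, [-22.0, -1.0, -1
[... 1127 characters left out ...]
0]), (304, [-58.0, -3.0, -12.0]), (312, [-50.0, -1.0, -6.0]), (320, [-58.0, 2.0, -12.0]), (328, [-58.0, 4.0, -12.0])]
358 [(296, [-61.0, -5.0, -12.0]), (304, [-61.0, -3.0, -12.0]), (312, [-50.0, -1.0, -5.0]), (320, [-61.0, 1.0, -12.0]), (328, [-60.0, 4.0, -11.0])]
364 [(296, [-63.0, -5.0, -11.0]), (304, [-63.0, -3.0, -11.0]), (312, [-51.0, -1.0, -3.0]), (320, [-61.0, 1.0, -10.0]), (328, [-64.0, 4.0, -12.0])]
370 [(296, [-67.0, -5.0, -12.0]), (304, [-63.0, -3.0, -9.0]), (312, [-52.0, -1.0, -1.0]), (320, [-61.0, 1.0, -7.0]), (328, [-67.0, 4.0, -12.0])]
376 [(296, [-70.0, -5.0, -12.0]), (304, [-63.0, -3.0, -7.0]), (312, [-51.0, -1.0, 2.0]), (320, [-60.0, 2.0, -5.0]), (328, [-69.0, 3.0, -12.0])]
```

The wrist depth says the shut tips lie about 16 mm behind the reported TCP rather than 19 mm ahead. The button face is 18 mm beyond the tips, so I'll trust this measurement and press on, watching the force.

```bash
python3 -m jog '[{"gripper":1,"dx":-0.0012,"dy":0.003,"dz":-0.0038,"rx":0,"ry":0,"rz":0},{"gripper":1,"dx":-0.0025,"dy":0.0059,"dz":-0.0077,"rx":0,"ry":0,"rz":0},{"gripper":1,"dx":-0.0037,"dy":0.0089,"dz":-0.0115,"rx":0,"ry":0,"rz":0},{"gripper":1,"dx":-0.0037,"dy":0.0089,"dz":-0.0115,"rx":0,"ry":0,"rz":0}]'
```

```text
t: 6.0
eef_pos: [0.6287, -0.0573, 0.0337]
tool_rot: [0.501, -0.353, 0.233, 0.755]
contact_force: [0.6, -1.2, 0.4]
gripper_width: -0.0
```

```bash
python3 -m jog '[{"gripper":1,"dx":-0.0005,"dy":0.0012,"dz":-0.0015,"rx":0,"ry":0,"rz":0},{"gripper":1,"dx":-0.001,"dy":0.0024,"dz":-0.0031,"rx":0,"ry":0,"rz":0},{"gripper":1,"dx":-0.0015,"dy":0.0036,"dz":-0.0046,"rx":0,"ry":0,"rz":0},{"gripper":1,"dx":-0.0015,"dy":0.0036,"dz":-0.0046,"rx":0,"ry":0,"rz":0}]'
```

```text
t: 6.4
eef_pos: [0.6276, -0.0543, 0.0297]
tool_rot: [0.501, -0.354, 0.233, 0.754]
contact_force: [-0.3, -0.4, 3.4]
gripper_width: -0.004
```

Contact. Pressing home.

```bash
python3 -m jog '[{"gripper":1,"dx":-0.0007,"dy":0.0018,"dz":-0.0023,"rx":0,"ry":0,"rz":0},{"gripper":1,"dx":-0.0012,"dy":0.003,"dz":-0.0038,"rx":0,"ry":0,"rz":0},{"gripper":1,"dx":-0.0012,"dy":0.003,"dz":-0.0038,"rx":0,"ry":0,"rz":0}]'; python3 - <<'E'
from h import *
from station import *
W=cloud(read_camera("top"));M=np.c_[BX,BY,BZ];print([((W[v,u]-BO)@M).round(3) for u,v in [(312,215),(300,200)]])
E
```

```text
t: 6.7
eef_pos: [0.6275, -0.0535, 0.0284]
tool_rot: [0.502, -0.355, 0.233, 0.754]
contact_force: [-1.2, -8.2, 16.1]
gripper_width: -0.0
[array([-0.007,  0.012,  0.136]), array([ 0.005, -0.029,  0.131])]
```

The lid has popped up to about 0.39 rad. Backing out along the button axis, then planning the straddle of the nose with half-open jaws.

```bash
python3 -m jog '[{"gripper":1,"dx":0.005,"dy":-0.0119,"dz":0.0153,"rx":0,"ry":0,"rz":0},{"gripper":1,"dx":0.0124,"dy":-0.0297,"dz":0.0383,"rx":0,"ry":0,"rz":0},{"gripper":1,"dx":0.0222,"dy":-0.0534,"dz":0.069,"rx":0,"ry":0,"rz":0},{"gripper":1,"dx":0.0321,"dy":-0.0771,"dz":0.0996,"rx":0,"ry":0,"rz":0},{"gripper":1,"dx":0.0371,"dy":-0.089,"dz":0.1149,"rx":0,"ry":0,"rz":0},{"gripper":1,"dx":0.0371,"dy":-0.089,"dz":0.1149,"rx":0,"ry":0,"rz":0}]'
cat >> h.py <<'E'
E=-.022  # tips rel. reported TCP, half open
def strad(th,phi,ins,lat):
    c,s=np.cos(th),np.sin(th)
    ex,ez=.085-.206*c+.004*s, .090+.206*s+.004*c
    f=np.deg2rad(phi);a=np.array([np.cos(f),-np.sin(f)]);n=np.array([np.sin(f),np.cos(f)])
    p=np.array([ex,ez])+a*(ins-E)+n*lat
    aw=a[0]*BX+a[1]*BZ; nw=n[0]*BX+n[1]*BZ
    return b2w(p[0],0,p[1]),aw,nw
E
python3 - <<'E'
from h import *
from station import *
o=get_obs();print(o["q"].round(2))
W=cloud(read_camera("scene"));M=np.c_[BX,BY,BZ];P=((W-BO)@M).reshape(-1,3)
S=P[(abs(P[:,1])<.1)&(P[:,0]>-.11)&(P[:,0]<.07)&(P[:,2]>.1)&(P[:,2]<.2)]
k=np.polyfit(S[:,0],S[:,2],1);print("lid angle",np.arctan(-k[0]),"z at hinge",np.polyval(k,.085))
S=P[(abs(P[:,1])<.02)&(P[:,0]>-.13)&(P[:,0]<-.08)&(P[:,2]>.15)&(P[:,2]<.2)];print("edge",S[:,0].min(),S[np.argsort(S[:,0])[:5]])
for th,phi,ins,lat in [(.4,45,-.05,.004),(.4,45,.02,.004)]:
    p,a,n=strad(th,phi,ins,lat);delta(target(a,n),p,o)
E
```

```text
t: 7.35
eef_pos: [0.6651, -0.1431, 0.1426]
tool_rot: [0.502, -0.356, 0.233, 0.753]
contact_force: [-0.3, -0.5, -0.5]
gripper_width: 0.002
[ 0.28  0.87  0.14  1.24 -0.57  1.59 -2.19]
lid angle 0.3949407322109287 z at hinge 0.0978698306525933
edge -0.10830184361415272 [[-0.10830184 -0.00338164  0.17008671]
 [-0.10806236 -0.0038803   0.17335477]
 [-0.10803326 -0.00752058  0.17145718]
 [-0.10757484 -0.01504642  0.17350043]
 [-0.107543   -0.01366187  0.17486503]]
turn [-19.4  57.9 -66.7] shift [-0.0299  0.0702  0.054 ]
turn [ 26.9 -54.1  66.4] shift [-0.0299  0.0702  0.054 ]
turn [-19.4  57.9 -66.7] shift [-0.049   0.1159  0.0045]
turn [ 26.9 -54.1  66.4] shift [-0.049   0.1159  0.0045]
```

```bash
python3 -m jog '[{"gripper":0.5,"dx":0,"dy":-0.01,"dz":0.02,"rx":2.4,"ry":-4.9,"rz":6},{"gripper":0.5,"dx":0,"dy":-0.02,"dz":0.04,"rx":4.9,"ry":-9.8,"rz":12.1},{"gripper":0.5,"dx":0,"dy":-0.02,"dz":0.06,"rx":7.3,"ry":-14.8,"rz":18.1},{"gripper":0.5,"dx":-0.01,"dy":-0.01,"dz":0.06,"rx":9.8,"ry":-19.7,"rz":24.1},{"gripper":0.5,"dx":-0.01,"dy":-0.01,"dz":0.06,"rx":12.2,"ry":-24.6,"rz":30.2},{"gripper":0.5,"dx":-0.01,"dy":0,"dz":0.06,"rx":14.7,"ry":-29.5,"rz":36.2},{"gripper":0.5,"dx":-0.02,"dy":0.01,"dz":0.06,"rx":17.1,"ry":-34.4,"rz":42.3},{"gripper":0.5,"dx":-0.02,"dy":0.02,"dz":0.06,"rx":19.6,"ry":-39.3,"rz":48.3},{"gripper":0.5,"dx":-0.025,"dy":0.03,"dz":0.057,"rx":22,"ry":-44.3,"rz":54.3},{"gripper":0.5,"dx":-0.03,"dy":0.04,"dz":0.055,"rx":24.5,"ry":-49.2,"rz":60.4}]'
python3 - <<'E'
from h import *
from station import *
o=get_obs();print(o["q"].round(2))
p,a,n=strad(.4,45,-.05,.004);delta(target(a,n),p,o)
E
```

```text
t: 8.4
eef_pos: [0.6322, -0.0976, 0.1938]
tool_rot: [0.174, -0.578, -0.344, 0.719]
contact_force: [0.9, -0.6, -0.1]
gripper_width: 0.5
[ 0.46  0.79 -0.22  1.3  -0.43  1.58 -0.93]
turn [ -46.7  112.  -122.2] shift [0.0029 0.0247 0.0027]
turn [ 2.5 -4.9  5.4] shift [0.0029 0.0247 0.0027]
```

```bash
python3 -m jog '[{"gripper":0.5,"dx":0.003,"dy":0.02,"dz":0.003,"rx":2.5,"ry":-4.9,"rz":5.4},{"gripper":0.5,"dx":0.003,"dy":0.0247,"dz":0.003,"rx":2.5,"ry":-4.9,"rz":5.4},{"gripper":0.5,"dx":0.003,"dy":0.0247,"dz":0.003,"rx":2.5,"ry":-4.9,"rz":5.4}]'
python3 - <<'E'
from h import *
from station import *
o=get_obs()
r=read_camera("wrist");s=read_camera("scene");W=cloud(r)
A=tool(o["tool_rot"]).as_matrix();Q=(W-o["eef_pos"])@A
cv2.imwrite("pics/w2.png",np.hstack([cv2.resize(s["pixels"][150:350,180:420],(400,333)),cv2.resize(r["pixels"],(400,333))]))
for u in range(120,540,30): print(u,[Q[v,u].round(3).tolist() for v in (270,300,330)])
for th,phi,ins,lat in [(.4,45,.02,.004)]:
    p,a,n=strad(th,phi,ins,lat);delta(target(a,n),p,o)
E
```

```text
t: 8.7
eef_pos: [0.6358, -0.0733, 0.198]
tool_rot: [0.14, -0.587, -0.39, 0.695]
contact_force: [0.6, -0.1, -0.7]
gripper_width: 0.498
120 [[0.534, -0.375, 0.181], [0.578, -0.409, 0.265], [0.872, -0.587, 0.501]]
150 [[0.579, -0.337, 0.198], [0.675, -0.391, 0.31], [0.692, -0.409, 0.4]]
180 [[0.543, -0.262, 0.184], [0.556, -0.273, 0.255], [0.567, -0.284, 0.33]]
210 [[0.398, -0.161, 0.131], [0.445, -0.179, 0.204], [0.475, -0.192, 0.279]]
240 [[0.394, -0.113, 0.129], [0.333, -0.103, 0.151], [-0.042, -0.025, -0.012]]
270 [[0.119, -0.033, 0.027], [0.124, -0.035, 0.055], [0.127, -0.036, 0.084]]
300 [[0.056, -0.008, 0.003], [0.058, -0.008, 0.024], [0.058, -0.008, 0.045]]
330 [[0.026, 0.009, -0.008], [0.027, 0.009, 0.009], [0.026, 0.009, 0.027]]
360 [[0.163, 0.042, 0.043], [0.164, 0.044, 0.073], [0.153, 0.043, 0.098]]
390 [[0.098, 0.055, 0.019], [0.1, 0.057, 0.043], [-0.044, 0.025, -0.012]]
420 [[0.129, 0.086, 0.03], [0.131, 0.089, 0.058], [0.133, 0.092, 0.087]]
450 [[0.16, 0.122, 0.042], [0.156, 0.124, 0.069], [0.156, 0.127, 0.1]]
480 [[0.141, 0.14, 0.035], [0.14, 0.143, 0.062], [0.137, 0.145, 0.089]]
510 [[0.126, 0.156, 0.029], [0.123, 0.159, 0.054], [0.12, 0.161, 0.08]]
turn [ -48.7  117.2 -126.9] shift [-0.0197  0.0461 -0.0509]
turn [ 0.1 -0.3  0.4] shift [-0.0197  0.0461 -0.0509]
```

View pics/w2.png

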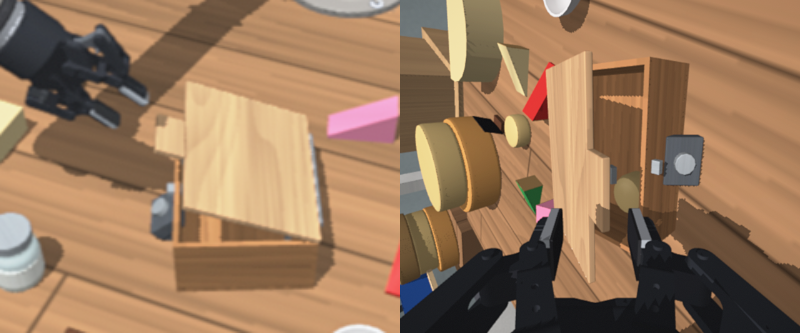

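The view shows the lid ajar. In the scene crop its nose edge is at (165,135); in the wrist half the nose edge at (607,180) lies between the open fingers at (550,225) and (640,225). Inserting now.

```bash
python3 -m jog '[{"gripper":0.5,"dx":-0.005,"dy":0.012,"dz":-0.0147,"rx":0,"ry":0,"rz":0},{"gripper":0.5,"dx":-0.0105,"dy":0.0245,"dz":-0.0294,"rx":0,"ry":0,"rz":0},{"gripper":0.5,"dx":-0.0157,"dy":0.0367,"dz":-0.044,"rx":0,"ry":0,"rz":0},{"gripper":0.5,"dx":-0.021,"dy":0.049,"dz":-0.0587,"rx":0,"ry":0,"rz":0},{"gripper":0.5,"dx":-0.021,"dy":0.049,"dz":-0.0587,"rx":0,"ry":0,"rz":0}]'
python3 - <<'E'
from h import *
from station import *
o=get_obs();r=read_camera("wrist");W=cloud(r)
A=tool(o["tool_rot"]).as_matrix();Q=(W-o["eef_pos"])@A
# lid plane profile in tool frame: nose/lid pixels
P=Q[250:330:10,260:400:6].reshape(-1,3);P=P[(abs(P[:,1])<.04)&(P[:,0]<.1)];print(P[np.argsort(P[:,1])][::3].round(3).tolist())
p0=o["eef_pos"];c=tool(o["tool_rot"])
N=20
for i in range(0,N+5):
    th=.4+(1.92-.4)*i/20 if i<=20 else 1.92
    phi=45+(95-45)*min(1,i/20)
    p,a,n=strad(th,phi,.026,.002)
    rt=target(a,-n)
    if i<=20: print(i,round(th,2),"dp",(p-p0).round(3),"rot",(rt*c.inv()).as_rotvec(degrees=True).round(1))
E
```

```text
t: 9.3
eef_pos: [0.6136, -0.0254, 0.1383]
tool_rot: [0.14, -0.587, -0.39, 0.696]
contact_force: [-0.2, -0.2, -0.2]
gripper_width: 0.499
[[0.008, -0.025, 0.001], [0.003, -0.024, -0.016], [-0.016, -0.022, -0.006], [-0.003, -0.021, 0.0], [-0.006, -0.02, -0.015], [-0.009, -0.019, -0.025], [-0.012, -0.017, -0.009], [-0.015, -0.016, -0.023], [-0.021, -0.014, -0.004], [-0.021, -0.013, -0.021], [-0.023, -0.013, -0.026], [-0.021, -0.011, -0.033], [-0.03, -0.011, -0.021], [-0.03, -0.01, -0.032], [-0.029, -0.008, -0.032], [-0.035, -0.008, -0.023], [-0.03, -0.006, -0.032], [-0.041, -0.006, -0.022], [-0.042, -0.006, -0.03], [-0.047, -0.004, -0.018], [-0.046, -0.004, -0.031], [-0.052, -0.002, -0.02], [-0.052, -0.002, -0.027], [-0.055, 0.0, -0.028], [-0.049, 0.0, -0.032], [-0.054, 0.002, -0.028], [-0.049, 0.002, -0.032], [-0.053, 0.004, -0.024], [-0.053, 0.005, -0.031], [-0.053, 0.006, -0.021], [-0.003, 0.011, -0.004], [-0.003, 0.014, -0.009], [-0.002, 0.016, -0.004], [-0.025, 0.021, -0.01], [-0.019, 0.022, -0.012], [-0.019, 0.024, -0.012], [-0.019, 0.027, -0.012], [-0.029, 0.029, -0.008], [0.091, 
[... 548 characters left out ...]
 0.5]
9 1.08 dp [-0.029  0.075  0.092] rot [-20.7  -9.    0.5]
10 1.16 dp [-0.034  0.086  0.098] rot [-23.   -9.9   0.5]
11 1.24 dp [-0.039  0.098  0.102] rot [-25.3 -10.9   0.5]
12 1.31 dp [-0.044  0.11   0.106] rot [-27.6 -11.8   0.5]
13 1.39 dp [-0.049  0.122  0.109] rot [-29.9 -12.8   0.5]
14 1.46 dp [-0.054  0.135  0.11 ] rot [-32.2 -13.7   0.5]
15 1.54 dp [-0.06   0.147  0.11 ] rot [-34.5 -14.7   0.5]
16 1.62 dp [-0.065  0.16   0.11 ] rot [-36.9 -15.6   0.5]
17 1.69 dp [-0.07   0.172  0.108] rot [-39.2 -16.6   0.5]
18 1.77 dp [-0.075  0.185  0.105] rot [-41.5 -17.5   0.5]
19 1.84 dp [-0.08   0.197  0.101] rot [-43.8 -18.5   0.5]
20 1.92 dp [-0.085  0.208  0.096] rot [-46.1 -19.4   0.6]
```

```bash
python3 -m jog '[{"gripper":0.5,"dx":0.001,"dy":0,"dz":0.012,"rx":-1,"ry":-0.8,"rz":0},{"gripper":0.5,"dx":0,"dy":0.004,"dz":0.028,"rx":-3.3,"ry":-1.8,"rz":0.4},{"gripper":0.5,"dx":-0.003,"dy":0.011,"dz":0.04,"rx":-5.6,"ry":-2.8,"rz":0.4},{"gripper":0.5,"dx":-0.005,"dy":0.018,"dz":0.051,"rx":-8,"ry":-3.7,"rz":0.4},{"gripper":0.5,"dx":-0.009,"dy":0.026,"dz":0.062,"rx":-10.2,"ry":-4.7,"rz":0.4},{"gripper":0.5,"dx":-0.013,"dy":0.036,"dz":0.072,"rx":-12.6,"ry":-5.7,"rz":0.4},{"gripper":0.5,"dx":-0.017,"dy":0.046,"dz":0.081,"rx":-15,"ry":-6.6,"rz":0.5},{"gripper":0.5,"dx":-0.021,"dy":0.056,"dz":0.089,"rx":-17.2,"ry":-7.6,"rz":0.5},{"gripper":0.5,"dx":-0.024,"dy":0.061,"dz":0.092,"rx":-18.4,"ry":-8,"rz":0.5},{"gripper":0.5,"dx":-0.024,"dy":0.061,"dz":0.092,"rx":-18.4,"ry":-8,"rz":0.5}]'
python3 - <<'E'
from h import *
from station import *
o=get_obs();r=read_camera("wrist");W=cloud(r);print(o["q"].round(2))
A=tool(o["tool_rot"]).as_matrix();Q=(W-o["eef_pos"])@A
P=Q[250:330:10,260:400:6].reshape(-1,3);P=P[(abs(P[:,1])<.04)&(P[:,0]<.1)];print(P[np.argsort(P[:,1])][::4,:2].round(3).tolist())
p0=o["eef_pos"];c=tool(o["tool_rot"])
for th in np.arange(1.0,1.96,.07):
    phi=45+50*(th-.4)/1.52
    p,a,n=strad(th,phi,.018,.002)
    print(round(th,2),"dp",(p-p0).round(3),"rot",(target(a,-n)*c.inv()).as_rotvec(degrees=True).round(1))
E
```

```text
t: 10.35
eef_pos: [0.5922, 0.0355, 0.2347]
tool_rot: [0.012, -0.65, -0.286, 0.704]
contact_force: [1.0, -0.6, 1.0]
gripper_width: 0.502
[ 0.24  0.47 -0.25  1.61 -0.3   1.26 -1.05]
[[-0.016, -0.022], [0.079, -0.008], [0.077, -0.007], [0.054, -0.003], [0.054, -0.003], [0.034, 0.0], [0.033, 0.0], [0.02, 0.003], [0.017, 0.003], [0.005, 0.006], [0.002, 0.006], [-0.008, 0.008], [-0.009, 0.008], [-0.016, 0.01], [-0.006, 0.01], [-0.027, 0.011], [-0.034, 0.013], [-0.036, 0.013], [-0.037, 0.014], [-0.037, 0.015], [-0.038, 0.016], [-0.029, 0.017], [-0.036, 0.019], [-0.035, 0.021], [-0.029, 0.025], [-0.028, 0.029], [0.017, 0.033], [0.01, 0.037]]
1.0 dp [-0.002 -0.001 -0.005] rot [ 0.3  0.6 -0.2]
1.07 dp [-0.006  0.009  0.002] rot [-1.8 -0.3 -0.2]
1.14 dp [-0.01   0.02   0.007] rot [-3.9 -1.1 -0.2]
1.21 dp [-0.015  0.031  0.012] rot [-6.  -2.  -0.2]
1.28 dp [-0.02   0.042  0.016] rot [-8.2 -2.9 -0.2]
1.35 dp [-0.024  0.053  0.019] rot [-10.3  -3.8  -0.2]
1.42 dp [-0.029  0.065  0.021] rot [-12.4  -4.7  -0.2]
1.49 dp [-0.034  0.077  0.022] rot [-14.5  -5.6  -0.2]
1.56 dp [-0.039  0.089  0.022] rot [-16.6  -6.5  -0.2]
1.63 dp [-0.044  0.101  0.021] rot [-18.8  -7.4  -0.2]
1.7 dp [-0.049  0.112  0.019] rot [-20.9  -8.3  -0.3]
1.77 dp [-0.054  0.124  0.016] rot [-23.   -9.1  -0.3]
1.84 dp [-0.059  0.135  0.013] rot [-25.1 -10.   -0.3]
1.91 dp [-0.063  0.147  0.008] rot [-27.3 -10.9  -0.3]
```

The nose is tracking inside the jaws (lid about 0.9 rad, 18 mm insertion). Continuing.

```bash
python3 -m jog '[{"gripper":0.5,"dx":-0.004,"dy":0.006,"dz":0.001,"rx":-1.2,"ry":-0.2,"rz":-0.2},{"gripper":0.5,"dx":-0.009,"dy":0.017,"dz":0.006,"rx":-3.3,"ry":-0.9,"rz":-0.2},{"gripper":0.5,"dx":-0.013,"dy":0.027,"dz":0.01,"rx":-5.3,"ry":-1.7,"rz":-0.2},{"gripper":0.5,"dx":-0.018,"dy":0.037,"dz":0.014,"rx":-7.3,"ry":-2.5,"rz":-0.2},{"gripper":0.5,"dx":-0.022,"dy":0.048,"dz":0.018,"rx":-9.3,"ry":-3.4,"rz":-0.2},{"gripper":0.5,"dx":-0.026,"dy":0.058,"dz":0.02,"rx":-11.1,"ry":-4.1,"rz":-0.2},{"gripper":0.5,"dx":-0.03,"dy":0.067,"dz":0.021,"rx":-12.8,"ry":-4.9,"rz":-0.2},{"gripper":0.5,"dx":-0.033,"dy":0.075,"dz":0.022,"rx":-14.2,"ry":-5.4,"rz":-0.2},{"gripper":0.5,"dx":-0.036,"dy":0.082,"dz":0.022,"rx":-15.4,"ry":-6,"rz":-0.2},{"gripper":0.5,"dx":-0.039,"dy":0.089,"dz":0.022,"rx":-16.6,"ry":-6.5,"rz":-0.2}]'
python3 - <<'E'
from h import *
from station import *
o=get_obs();r=read_camera("wrist");W=cloud(r);print(o["q"].round(2))
A=tool(o["tool_rot"]).as_matrix();Q=(W-o["eef_pos"])@A
P=Q[250:330:10,260:400:6].reshape(-1,3);P=P[(abs(P[:,1])<.04)&(P[:,0]<.1)];print(P[np.argsort(P[:,1])][::4,:2].round(3).tolist())
p0=o["eef_pos"];c=tool(o["tool_rot"])
for th in np.arange(1.55,2,.06):
    phi=45+50*(th-.4)/1.52
    p,a,n=strad(th,phi,.018,.002)
    print(round(th,2),"dp",(p-p0).round(3),"rot",(target(a,-n)*c.inv()).as_rotvec(degrees=True).round(1))
E
```

```text
t: 11.4
eef_pos: [0.5522, 0.1232, 0.2535]
tool_rot: [-0.095, -0.683, -0.179, 0.702]
contact_force: [1.4, -0.2, 0.2]
gripper_width: 0.501
[-0.05  0.3  -0.26  1.75 -0.05  1.12 -1.45]
[[-0.016, -0.022], [-0.043, 0.012], [-0.026, 0.013], [-0.044, 0.014], [-0.016, 0.014], [0.018, 0.015], [0.023, 0.015], [0.029, 0.016], [-0.043, 0.017], [-0.044, 0.017], [-0.023, 0.02], [-0.019, 0.024], [-0.028, 0.027], [0.006, 0.031], [0.006, 0.034], [0.006, 0.037], [0.005, 0.04]]
1.55 dp [ 0.002 -0.001  0.003] rot [ 0.3 -0.1  0.2]
1.61 dp [-0.003  0.01   0.003] rot [-1.5 -0.9  0.2]
1.67 dp [-0.007  0.02   0.001] rot [-3.4 -1.6  0.2]
1.73 dp [-0.011  0.03  -0.001] rot [-5.2 -2.4  0.2]
1.79 dp [-0.015  0.04  -0.003] rot [-7.  -3.1  0.2]
1.85 dp [-0.019  0.049 -0.007] rot [-8.8 -3.9  0.2]
1.91 dp [-0.023  0.059 -0.011] rot [-10.6  -4.6   0.2]
1.97 dp [-0.027  0.068 -0.015] rot [-12.5  -5.4   0.2]
```

```bash
python3 -m jog '[{"gripper":0.5,"dx":-0.003,"dy":0.007,"dz":0.001,"rx":-1,"ry":-0.5,"rz":0},{"gripper":0.5,"dx":-0.006,"dy":0.014,"dz":0.001,"rx":-2.3,"ry":-1,"rz":0},{"gripper":0.5,"dx":-0.009,"dy":0.021,"dz":0,"rx":-3.5,"ry":-1.6,"rz":0},{"gripper":0.5,"dx":-0.012,"dy":0.028,"dz":-0.001,"rx":-4.8,"ry":-2.2,"rz":0},{"gripper":0.5,"dx":-0.014,"dy":0.035,"dz":-0.002,"rx":-6,"ry":-2.7,"rz":0},{"gripper":0.5,"dx":-0.017,"dy":0.042,"dz":-0.004,"rx":-7.4,"ry":-3.3,"rz":0},{"gripper":0.5,"dx":-0.019,"dy":0.048,"dz":-0.006,"rx":-8.6,"ry":-3.8,"rz":0},{"gripper":0.5,"dx":-0.022,"dy":0.056,"dz":-0.009,"rx":-10,"ry":-4.4,"rz":0},{"gripper":0.5,"dx":-0.022,"dy":0.056,"dz":-0.009,"rx":-10,"ry":-4.4,"rz":0}]'
python3 - <<'E'
from h import *
from station import *
o=get_obs();r=read_camera("wrist");W=cloud(r);print(o["q"].round(2))
A=tool(o["tool_rot"]).as_matrix();Q=(W-o["eef_pos"])@A
P=Q[250:330:10,260:400:6].reshape(-1,3);P=P[(abs(P[:,1])<.04)&(P[:,0]<.1)];print(P[np.argsort(P[:,1])][::4,:2].round(3).tolist())
s=read_camera("scene");cv2.imwrite("pics/w3.png",np.hstack([cv2.resize(s["pixels"][100:350,180:420],(400,400)),cv2.resize(r["pixels"],(400,400))]))
print((np.c_[BX,BY,BZ].T@A[:,0]).round(3))
E
```

```text
t: 12.35
eef_pos: [0.5346, 0.1683, 0.2471]
tool_rot: [0.164, 0.699, 0.105, -0.688]
contact_force: [2.6, -24.3, 17.5]
gripper_width: 0.503
[-0.25  0.27 -0.26  1.79  0.17  1.1  -1.77]
[[-0.018, -0.022], [-0.04, 0.01], [-0.042, 0.012], [-0.034, 0.012], [-0.041, 0.014], [-0.011, 0.014], [-0.041, 0.016], [-0.013, 0.017], [-0.012, 0.019], [-0.036, 0.021], [-0.037, 0.023], [0.008, 0.025], [0.009, 0.028], [0.008, 0.034], [0.007, 0.037], [0.007, 0.04]]
[-0.084  0.    -0.996]
```

View pics/w3.png

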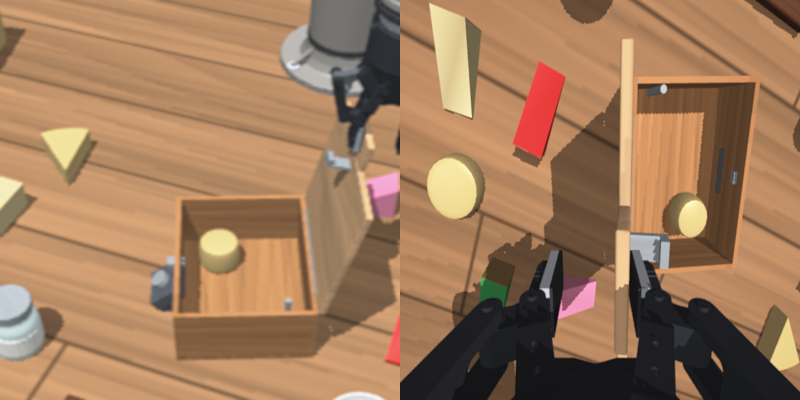

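The picture shows the lid upright against its stop, with the drum inside the box at scene crop (218,250) and the spring pin at (288,303). The finger is pressing the lid on its stop at about 25 N, so I'll relax that and lift away.

```bash
python3 -m jog '[{"gripper":0.5,"dx":0.002,"dy":-0.005,"dz":0,"rx":0,"ry":0,"rz":0},{"gripper":0.5,"dx":0.005,"dy":-0.012,"dz":0.0,"rx":0,"ry":0,"rz":0},{"gripper":0.5,"dx":0.005,"dy":-0.012,"dz":0.0,"rx":0,"ry":0,"rz":0},{"gripper":0.5,"dx":0.005,"dy":-0.012,"dz":0.02,"rx":0,"ry":0,"rz":0},{"gripper":0.5,"dx":0.005,"dy":-0.011,"dz":0.05,"rx":0,"ry":0,"rz":0},{"gripper":0.5,"dx":0.003,"dy":-0.008,"dz":0.09,"rx":0,"ry":0,"rz":0},{"gripper":0.5,"dx":0.003,"dy":-0.008,"dz":0.1,"rx":0,"ry":0,"rz":0}]'
python3 - <<'E'
from h import *
from station import *
o=get_obs();print(o["q"].round(2))
r=read_camera("scene");W=cloud(r);M=np.c_[BX,BY,BZ];P=((W-BO)@M)
Q=P.reshape(-1,3)
S=Q[(abs(Q[:,1])<.1)&(Q[:,0]>.075)&(Q[:,0]<.15)&(Q[:,2]>.12)&(Q[:,2]<.25)]
k=np.polyfit(S[:,2],S[:,0],1);print("lid lean",1.571+np.arctan(k[0]),len(S))
t=read_camera("top");Wt=(cloud(t)-BO)@M
for nm,PP in (("scene",P),("top",Wt)):
    q=PP.reshape(-1,3);S=q[(abs(q[:,0])<.074)&(abs(q[:,1])<.094)&(q[:,2]>.045)&(q[:,2]<.065)]
    print(nm,"truckle top",S.mean(0),S.min(0),S.max(0),len(S))
    S=q[(abs(q[:,0])<.074)&(abs(q[:,1])<.094)&(q[:,2]<.03)];print("floor",np.median(S[:,2]))
for c in("scene","top"):
    for d in cut_out(c,"truckle")[:2]: 
        q=(P if c=="scene" else Wt)[d["mask"]];q=q[q[:,2]>.045];print(c,d["conf"],q.mean(0) if len(q) else 0,d["box"])
E
```

```text
t: 13.15
eef_pos: [0.5345, 0.1736, 0.349]
tool_rot: [0.161, 0.7, 0.116, -0.686]
contact_force: [1.2, 0.2, -0.4]
gripper_width: 0.502
[-0.24  0.2  -0.27  1.65  0.13  1.3  -1.71]
lid lean 1.7785161224053447 1958
scene truckle top [-0.03399081  0.05032938  0.05177222] [-0.05947297  0.02704573  0.04503471] [-0.00863405  0.08025553  0.05711685] 338
floor 0.008630581690879102
top truckle top [-0.03163454  0.05405158  0.05160098] [-0.05949525 -0.09249955  0.04516022] [0.0739548  0.09329182 0.0637665 ] 379
floor 0.007668128858208556
scene 0.9 [-0.03399081  0.05032938  0.05177222] [310.7, 257.8, 23.8, 28.6]
top 0.95 [-0.03453969  0.05678601  0.05141698] [331.8, 238.4, 22.1, 23.7]
```

The lid rests at about 1.78 rad, hands off. The drum is at box (-0.034, +0.053). I'll lay the wedge along box y, centred near box (0.02, -0.040), which is clear of both the drum and the pin. Moving above the wedge now.

```bash
python3 - <<'E'
from h import *
from station import *
o=get_obs();w=np.deg2rad(6.9)
delta(target(np.array([0,0,-1.]),np.array([np.sin(w),-np.cos(w),0])),np.array([.5945,.384,.17]),o)
E
```

```text
turn [  3.8   1.  -15.6] shift [ 0.0616  0.2126 -0.1736]
turn [ -1.4   5.5 164.3] shift [ 0.0616  0.2126 -0.1736]
```

```bash
python3 -m jog '[{"gripper":0.3,"dx":0.01,"dy":0.035,"dz":0.0,"rx":1,"ry":0.2,"rz":-4},{"gripper":0.3,"dx":0.02,"dy":0.075,"dz":0,"rx":2,"ry":0.5,"rz":-8},{"gripper":0.3,"dx":0.035,"dy":0.12,"dz":0,"rx":3,"ry":0.8,"rz":-12},{"gripper":0.3,"dx":0.05,"dy":0.16,"dz":-0.02,"rx":3.8,"ry":1,"rz":-15.6},{"gripper":0.3,"dx":0.06,"dy":0.195,"dz":-0.05,"rx":3.8,"ry":1,"rz":-15.6},{"gripper":0.3,"dx":0.0616,"dy":0.2126,"dz":-0.09,"rx":3.8,"ry":1,"rz":-15.6},{"gripper":0.3,"dx":0.0616,"dy":0.2126,"dz":-0.13,"rx":3.8,"ry":1,"rz":-15.6},{"gripper":0.3,"dx":0.0616,"dy":0.2126,"dz":-0.1736,"rx":3.8,"ry":1,"rz":-15.6},{"gripper":0.3,"dx":0.0616,"dy":0.2126,"dz":-0.1736,"rx":3.8,"ry":1,"rz":-15.6}]'
python3 - <<'E'
from h import *
from station import *
o=get_obs();print(o["q"].round(2))
r=read_camera("wrist");W=cloud(r)
cv2.imwrite("pics/w4.png",r["pixels"])
for d in cut_out("wrist","wedge")[:3]:
    S=W[d["mask"]];k=S[:,2]>.003;S=S[k];m=cv2.minAreaRect((S[:,:2]*1000).astype(np.float32))
    print(d["conf"],np.round(d["box"]),m,cv2.boxPoints(m).round().tolist(),S[:,2].min(),S[:,2].max())
A=tool(o["tool_rot"]).as_matrix();Q=(W-o["eef_pos"])@A
q=Q[(abs(Q[...,0])<.1)&(abs(Q[...,1])<.06)&(W[...,2]>.1)];print("tips",np.percentile(q[:,0],[50,90,98,100]),q[q[:,0]>np.percentile(q[:,0],99.5)].round(3)[:6].tolist())
E
```

```text
t: 14.25
eef_pos: [0.5903, 0.3804, 0.1619]
tool_rot: [-0.046, -0.702, -0.04, 0.71]
contact_force: [0.2, -0.8, -1.0]
gripper_width: 0.698
[-0.48  0.59 -0.27  1.5   0.17  1.08 -2.24]
0.97 [309. 235.  60. 106.] ((576.9475708007812, 381.3781433105469), (96.25752258300781, 42.040672302246094), 6.831808567047119) [[527.0, 397.0], [532.0, 355.0], [627.0, 366.0], [622.0, 408.0]] 0.004410869430001463 0.05588506544771177
0.71 [453. 259.  72. 134.] ((581.6705322265625, 257.5633544921875), (43.56770706176758, 96.5464859008789), 89.3086166381836) [[533.0, 236.0], [630.0, 235.0], [630.0, 279.0], [534.0, 280.0]] 0.003015122841233342 0.055943097894074645
0.64 [510. 457.  72.  46.] ((478.507080078125, 219.12315368652344), (300.62103271484375, 75.71538543701172), 32.17580032348633) [[331.0, 171.0], [371.0, 107.0], [626.0, 267.0], [586.0, 331.0]] 0.0030432735616134354 0.23461219634745056
tips [-0.08110122 -0.05096917 -0.02936302 -0.01797402] [[-0.023, -0.037, -0.011], [-0.022, -0.035, -0.011], [-0.023, -0.034, -0.011], [-0.023, -0.033, -0.011], [-0.023, -0.031, -0.011], [-0.023, -0.031, -0.011]]
```

View pics/w4.png

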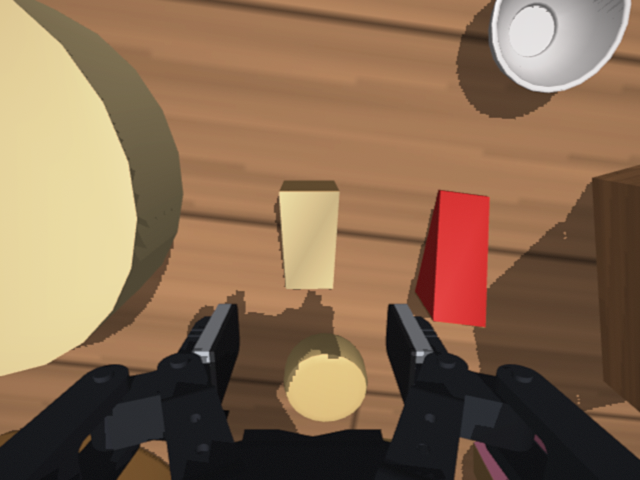

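The wrist view shows the yellow wedge at (309,235), squarely between the fingers. From depth its centre is (0.577, 0.381) with yaw 6.8°. Descending.

```bash
python3 -m jog '[{"gripper":0.3,"dx":0,"dy":0.002,"dz":-0.04,"rx":0,"ry":0,"rz":0},{"gripper":0.3,"dx":0,"dy":0.002,"dz":-0.08,"rx":0,"ry":0,"rz":0},{"gripper":0.3,"dx":0,"dy":0.002,"dz":-0.12,"rx":0,"ry":0,"rz":0},{"gripper":0.3,"dx":0,"dy":0.002,"dz":-0.12,"rx":0,"ry":0,"rz":0},{"gripper":0.3,"dx":0,"dy":0.002,"dz":-0.12,"rx":0,"ry":0,"rz":0}]'
```

```text
t: 14.85
eef_pos: [0.5964, 0.3868, 0.054]
tool_rot: [0.042, 0.707, 0.043, -0.705]
contact_force: [0.5, 0.2, 0.9]
gripper_width: 0.705
```

```bash
python3 -m jog '[{"gripper":0.3,"dx":-0.006,"dy":-0.004,"dz":-0.02,"rx":0,"ry":0,"rz":0},{"gripper":0.3,"dx":-0.006,"dy":-0.004,"dz":-0.04,"rx":0,"ry":0,"rz":0},{"gripper":0.3,"dx":-0.006,"dy":-0.004,"dz":-0.05,"rx":0,"ry":0,"rz":0},{"gripper":0.3,"dx":-0.006,"dy":-0.004,"dz":-0.056,"rx":0,"ry":0,"rz":0},{"gripper":0.3,"dx":-0.006,"dy":-0.004,"dz":-0.058,"rx":0,"ry":0,"rz":0},{"gripper":0.3,"dx":-0.006,"dy":-0.004,"dz":-0.058,"rx":0,"ry":0,"rz":0}]'
python3 - <<'E'
from h import *
from station import *
o=get_obs();r=read_camera("wrist");W=cloud(r)
A=tool(o["tool_rot"]).as_matrix();Q=(W-o["eef_pos"])@A;print(A.round(3).tolist())
k=(Q[...,0]>-.06)&(abs(Q[...,1])<.05)&(abs(Q[...,1])>.027)&(Q[...,2]>-.03)&(Q[...,2]<.02)
print("min z near fingers",np.percentile(W[k][:,2],[1,5,20,50]))
for lo,hi in ((-.05,-.02),(.02,.05)):
    q=W[(Q[...,1]>lo)&(Q[...,1]<hi)&(abs(Q[...,2]+.011)<.004)&(W[...,2]<.06)];print(np.percentile(q[:,2],[1,10,50]),len(q))
E
```

```text
t: 15.45
eef_pos: [0.5899, 0.3825, -0.0054]
tool_rot: [0.042, 0.707, 0.043, -0.705]
contact_force: [0.0, 0.1, 1.0]
gripper_width: 0.699
[[0.003, 0.12, -0.993], [0.001, -0.993, -0.12], [-1.0, -0.001, -0.003]]
min z near fingers [-0.00152115 -0.00106024 -0.00047223  0.01450612]
[-0.00126232 -0.00035611  0.03792036] 3268
[-0.00138132 -0.00041708  0.03817803] 3283
```

Positioned, with the tips about 15 mm above the table. Gripping at 40 N.

```bash
python3 -m jog '[{"gripper":1,"dx":0,"dy":0,"dz":0,"rx":0,"ry":0,"rz":0},{"gripper":1,"dx":0,"dy":0,"dz":0,"rx":0,"ry":0,"rz":0},{"gripper":1,"dx":0,"dy":0,"dz":0,"rx":0,"ry":0,"rz":0},{"gripper":1,"dx":0,"dy":0,"dz":0,"rx":0,"ry":0,"rz":0},{"gripper":1,"dx":0,"dy":0,"dz":0,"rx":0,"ry":0,"rz":0},{"gripper":1,"dx":0,"dy":0,"dz":0.01,"rx":0,"ry":0,"rz":0},{"gripper":1,"dx":0,"dy":0,"dz":0.03,"rx":0,"ry":0,"rz":0},{"gripper":1,"dx":0,"dy":0,"dz":0.06,"rx":0,"ry":0,"rz":0},{"gripper":1,"dx":0,"dy":0,"dz":0.06,"rx":0,"ry":0,"rz":0}]' 40
python3 - <<'E'
from h import *
from station import *
o=get_obs()
a=read_camera("scene");W=cloud(a)
print("gripper",o["gripper_width"])
for c in ("wrist","scene"):
    r=read_camera(c);W=cloud(r);A=tool(o["tool_rot"]).as_matrix()
    for d in cut_out(c,"wedge")[:4]:
        S=W[d["mask"]];Q=(S-o["eef_pos"])@A
        if abs(np.median(Q[:,1]))<.03 and abs(np.median(Q[:,2]))<.06:
            S=S[(S[:,2]>.03)&(S[:,2]<.16)];m=cv2.minAreaRect((S[:,:2]*1000).astype(np.float32));print(c,d["conf"],m,S[:,2].min(),S[:,2].max())
E
```

```text
t: 16.4
eef_pos: [0.5914, 0.3838, 0.058]
tool_rot: [0.041, 0.708, 0.044, -0.703]
contact_force: [-0.0, 0.4, -0.1]
gripper_width: 0.482
gripper 0.4816949692283299
```

```bash
python3 - <<'E'
from h import *
from station import *
o=get_obs()
s=read_camera("scene");w=read_camera("wrist")
cv2.imwrite("pics/g.png",np.hstack([cv2.resize(s["pixels"][250:400,390:570],(400,333)),cv2.resize(w["pixels"],(400,333))]))
W=cloud(w);A=tool(o["tool_rot"]).as_matrix();Q=(W-o["eef_pos"])@A
q=Q[200:300,295:330].reshape(-1,3);q=q[abs(q[:,1])<.021]
print(np.c_[q[::120]].round(3).tolist())
p=b2w(.02,-.055,.11)
delta(target(-BZ,BX),p,o);delta(target(-BZ,-BX),p,o)
E
```

```text
[[0.052, -0.011, -0.039], [0.052, -0.002, -0.037], [0.052, 0.006, -0.036], [0.053, -0.005, -0.033], [0.052, 0.004, -0.032], [0.051, -0.007, -0.029], [0.052, 0.002, -0.028], [0.053, -0.009, -0.025], [0.051, -0.0, -0.024], [0.053, -0.011, -0.021], [-0.008, -0.002, -0.035], [-0.012, 0.004, -0.035], [-0.018, -0.003, -0.035], [-0.022, 0.002, -0.035], [-0.027, -0.005, -0.035], [-0.031, 0.001, -0.035], [-0.036, -0.005, -0.036], [-0.039, -0.0, -0.036], [-0.042, -0.006, -0.035], [-0.044, -0.001, -0.035], [-0.048, 0.003, -0.035], [-0.051, -0.003, -0.035], [-0.053, 0.002, -0.035], [-0.057, -0.004, -0.035], [-0.06, 0.0, -0.036], [-0.06, -0.005, -0.034], [-0.059, -0.001, -0.033], [-0.059, 0.003, -0.032], [-0.058, -0.001, -0.031], [-0.057, 0.003, -0.029]]
turn [-0.000e+00 -1.000e-01 -1.643e+02] shift [ 0.0439 -0.3036  0.0581]
turn [ 0.1 -0.  15.7] shift [ 0.0439 -0.3036  0.0581]
turn [ 0.1 -0.  15.7] shift [ 0.0439 -0.3036  0.0581]
turn [-0.000e+00 -1.000e-01 -1.643e+02] shift [ 0.0439 -0.3036  0.0581]
```

View pics/g.png

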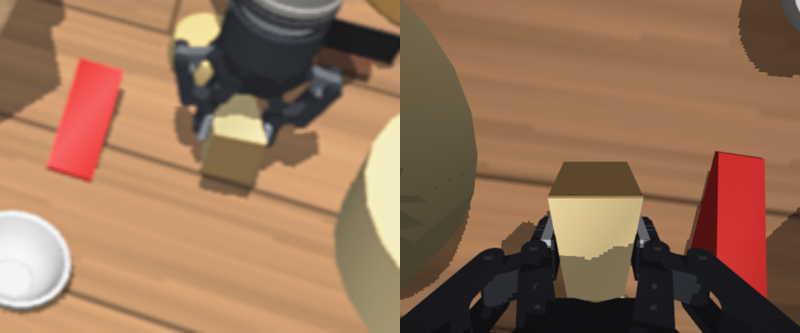

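The picture shows the wedge held level between the pads (scene crop (235,150), wrist half (595,240)), about 11 mm of it below the tips. Now up, over the lid (z above 0.32), and across.

```bash
python3 -m jog '[{"gripper":1,"dx":0,"dy":0,"dz":0.03,"rx":0,"ry":0,"rz":0},{"gripper":1,"dx":0,"dy":0,"dz":0.07,"rx":0,"ry":0,"rz":0},{"gripper":1,"dx":0,"dy":0,"dz":0.11,"rx":0,"ry":0,"rz":0},{"gripper":1,"dx":0,"dy":0,"dz":0.15,"rx":0,"ry":0,"rz":0},{"gripper":1,"dx":0,"dy":0,"dz":0.19,"rx":0,"ry":0,"rz":0},{"gripper":1,"dx":0,"dy":0,"dz":0.23,"rx":0,"ry":0,"rz":0},{"gripper":1,"dx":0,"dy":0,"dz":0.27,"rx":0,"ry":0,"rz":0},{"gripper":1,"dx":0,"dy":0,"dz":0.3,"rx":0,"ry":0,"rz":0},{"gripper":1,"dx":0,"dy":0,"dz":0.31,"rx":0,"ry":0,"rz":0},{"gripper":1,"dx":0,"dy":0,"dz":0.31,"rx":0,"ry":0,"rz":0}]' && python3 -m jog '[{"gripper":1,"dx":0.004,"dy":-0.03,"dz":0,"rx":0,"ry":0,"rz":1.6},{"gripper":1,"dx":0.01,"dy":-0.065,"dz":0,"rx":0,"ry":0,"rz":3.4},{"gripper":1,"dx":0.015,"dy":-0.1,"dz":0,"rx":0,"ry":0,"rz":5},{"gripper":1,"dx":0.02,"dy":-0.14,"dz":0,"rx":0,"ry":0,"rz":7},{"gripper":1,"dx":0.026,"dy":-0.18,"dz":0,"rx":0,"ry":0,"rz":9},{"gripper":1,"dx":0.032,"dy":-0.22,"dz":0,"rx":0,"ry":0,"rz":11},{"gripper":1,"dx":0.038,"dy":-0.26,"dz":0,"rx":0,"ry":0,"rz":13.5},{"gripper":1,"dx":0.042,"dy":-0.29,"dz":0,"rx":0,"ry":0,"rz":15.7},{"gripper":1,"dx":0.044,"dy":-0.304,"dz":0,"rx":0,"ry":0,"rz":15.7},{"gripper":1,"dx":0.044,"dy":-0.304,"dz":0,"rx":0,"ry":0,"rz":15.7}]'
python3 - <<'E'
from h import *
from station import *
o=get_obs();print(o["q"].round(2),o["gripper_width"])
delta(target(-BZ,-BX),b2w(.02,-.055,.11),o)
E
```

```text
t: 17.75
eef_pos: [0.5894, 0.3824, 0.364]
tool_rot: [0.042, 0.707, 0.043, -0.705]
contact_force: [-0.4, -0.6, -1.8]
gripper_width: 0.484
t: 18.75
eef_pos: [0.6329, 0.0754, 0.3613]
tool_rot: [-0.137, -0.693, -0.137, 0.694]
contact_force: [-0.4, -0.4, -2.2]
gripper_width: 0.483
[-0.04  0.34 -0.24  1.44  0.08  1.37 -1.46] 0.48341963720248715
turn [ 0.1 -0.1  0.3] shift [-0.0008  0.0022 -0.2513]
turn [-1.000e-01 -1.000e-01 -1.797e+02] shift [-0.0008  0.0022 -0.2513]
```

```bash
python3 -m jog '[{"gripper":1,"dx":0,"dy":0.002,"dz":-0.03,"rx":0,"ry":0,"rz":0},{"gripper":1,"dx":0,"dy":0.002,"dz":-0.07,"rx":0,"ry":0,"rz":0},{"gripper":1,"dx":0,"dy":0.002,"dz":-0.11,"rx":0,"ry":0,"rz":0},{"gripper":1,"dx":0,"dy":0.002,"dz":-0.15,"rx":0,"ry":0,"rz":0},{"gripper":1,"dx":0,"dy":0.002,"dz":-0.19,"rx":0,"ry":0,"rz":0},{"gripper":1,"dx":0,"dy":0.002,"dz":-0.225,"rx":0,"ry":0,"rz":0},{"gripper":1,"dx":0,"dy":0.002,"dz":-0.245,"rx":0,"ry":0,"rz":0},{"gripper":1,"dx":0,"dy":0.002,"dz":-0.245,"rx":0,"ry":0,"rz":0}]'
python3 - <<'E'
from h import *
from station import *
o=get_obs()
delta(target(-BZ,-BX),b2w(.02,-.055,.003),o)
s=read_camera("scene");w=read_camera("wrist")
cv2.imwrite("pics/p.png",np.hstack([cv2.resize(s["pixels"][150:350,220:420],(400,400)),cv2.resize(w["pixels"],(400,400))]))
E
```

```text
t: 19.55
eef_pos: [0.6296, 0.0827, 0.1142]
tool_rot: [-0.139, -0.691, -0.14, 0.695]
contact_force: [-0.4, 0.2, -1.7]
gripper_width: 0.487
turn [-0.  -0.4 -0.2] shift [ 0.0025 -0.0051 -0.1112]
turn [ 6.000e-01 -1.000e-01  1.798e+02] shift [ 0.0025 -0.0051 -0.1112]
```

View pics/p.png

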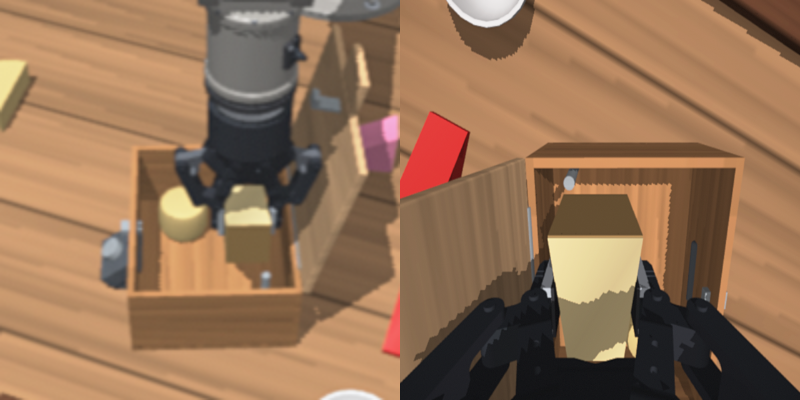

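The view shows the wedge above the box, clear of the drum at scene crop (185,213) and the pin at (265,280). I'll shift 12 mm toward the box centre and lower.

```bash
python3 -m jog '[{"gripper":1,"dx":0.007,"dy":-0.016,"dz":-0.01,"rx":0,"ry":0,"rz":0},{"gripper":1,"dx":0.007,"dy":-0.016,"dz":-0.035,"rx":0,"ry":0,"rz":0},{"gripper":1,"dx":0.007,"dy":-0.016,"dz":-0.06,"rx":0,"ry":0,"rz":0},{"gripper":1,"dx":0.007,"dy":-0.016,"dz":-0.08,"rx":0,"ry":0,"rz":0},{"gripper":1,"dx":0.007,"dy":-0.016,"dz":-0.095,"rx":0,"ry":0,"rz":0},{"gripper":1,"dx":0.007,"dy":-0.016,"dz":-0.1,"rx":0,"ry":0,"rz":0},{"gripper":1,"dx":0.007,"dy":-0.016,"dz":-0.1,"rx":0,"ry":0,"rz":0}]'
```

```text
t: 20.35
eef_pos: [0.6405, 0.0636, 0.0184]
tool_rot: [0.138, 0.694, 0.138, -0.693]
contact_force: [-1.2, -0.8, -1.8]
gripper_width: 0.484
```

```bash
python3 -m jog '[{"gripper":1,"dx":0,"dy":0,"dz":-0.003,"rx":0,"ry":0,"rz":0},{"gripper":1,"dx":0,"dy":0,"dz":-0.005,"rx":0,"ry":0,"rz":0},{"gripper":1,"dx":0,"dy":0,"dz":-0.005,"rx":0,"ry":0,"rz":0}]'
```

```text
t: 20.65
eef_pos: [0.6405, 0.064, 0.0139]
tool_rot: [0.138, 0.694, 0.138, -0.693]
contact_force: [-0.1, 0.5, -1.4]
gripper_width: 0.483
```

```bash
python3 -m jog '[{"gripper":1,"dx":0,"dy":0,"dz":-0.003,"rx":0,"ry":0,"rz":0},{"gripper":1,"dx":0,"dy":0,"dz":-0.006,"rx":0,"ry":0,"rz":0},{"gripper":1,"dx":0,"dy":0,"dz":-0.008,"rx":0,"ry":0,"rz":0},{"gripper":1,"dx":0,"dy":0,"dz":-0.008,"rx":0,"ry":0,"rz":0}]'
```

```text
t: 21.05
eef_pos: [0.6398, 0.0639, 0.005]
tool_rot: [0.138, 0.694, 0.139, -0.693]
contact_force: [-1.0, 0.6, -1.6]
gripper_width: 0.484
```

```bash
python3 -m jog '[{"gripper":1,"dx":0,"dy":0,"dz":-0.001,"rx":0,"ry":0,"rz":0},{"gripper":1,"dx":0,"dy":0,"dz":-0.002,"rx":0,"ry":0,"rz":0},{"gripper":1,"dx":0,"dy":0,"dz":-0.002,"rx":0,"ry":0,"rz":0}]'
```

```text
t: 21.35
eef_pos: [0.6401, 0.064, 0.0034]
tool_rot: [0.138, 0.694, 0.138, -0.693]
contact_force: [-1.1, 0.2, -2.2]
gripper_width: 0.487
```

```bash
python3 -m jog '[{"gripper":1,"dx":0,"dy":0,"dz":-0.001,"rx":0,"ry":0,"rz":0},{"gripper":1,"dx":0,"dy":0,"dz":-0.002,"rx":0,"ry":0,"rz":0},{"gripper":1,"dx":0,"dy":0,"dz":-0.002,"rx":0,"ry":0,"rz":0}]'
```

```text
t: 21.65
eef_pos: [0.6403, 0.064, 0.0024]
tool_rot: [0.138, 0.694, 0.138, -0.693]
contact_force: [-3.3, -1.2, 7.0]
gripper_width: 0.488
```

The wedge has touched the floor (+7 N). Releasing and lifting straight out.

```bash
python3 -m jog '[{"gripper":0.35,"dx":0,"dy":0,"dz":0,"rx":0,"ry":0,"rz":0},{"gripper":0.35,"dx":0,"dy":0,"dz":0,"rx":0,"ry":0,"rz":0},{"gripper":0.35,"dx":0,"dy":0,"dz":0,"rx":0,"ry":0,"rz":0},{"gripper":0.35,"dx":0,"dy":0,"dz":0.01,"rx":0,"ry":0,"rz":0},{"gripper":0.35,"dx":0,"dy":0,"dz":0.03,"rx":0,"ry":0,"rz":0},{"gripper":0.35,"dx":0,"dy":0,"dz":0.06,"rx":0,"ry":0,"rz":0},{"gripper":0.35,"dx":0,"dy":0,"dz":0.1,"rx":0,"ry":0,"rz":0},{"gripper":0.35,"dx":0,"dy":0,"dz":0.14,"rx":0,"ry":0,"rz":0},{"gripper":0.35,"dx":0,"dy":0,"dz":0.19,"rx":0,"ry":0,"rz":0},{"gripper":0.35,"dx":0,"dy":0,"dz":0.24,"rx":0,"ry":0,"rz":0}]'
python3 -m jog '[{"gripper":0.35,"dx":0,"dy":0,"dz":0.04,"rx":0,"ry":0,"rz":0},{"gripper":0.35,"dx":0.01,"dy":-0.03,"dz":0.07,"rx":0,"ry":0,"rz":0},{"gripper":0.35,"dx":0.01,"dy":-0.06,"dz":0.07,"rx":0,"ry":0,"rz":0},{"gripper":0.35,"dx":0.01,"dy":-0.1,"dz":0.07,"rx":0,"ry":0,"rz":0},{"gripper":0.35,"dx":0.01,"dy":-0.15,"dz":0.07,"rx":0,"ry":0,"rz":0},{"gripper":0.35,"dx":0.01,"dy":-0.2,"dz":0.07,"rx":0,"ry":0,"rz":0},{"gripper":0.35,"dx":0.01,"dy":-0.2,"dz":0.07,"rx":0,"ry":0,"rz":0}]'
python3 - <<'E'
from h import *
from station import *
M=np.c_[BX,BY,BZ]
for c in ("scene","top"):
    r=read_camera(c);P=(cloud(r)-BO)@M
    if c=="scene":cv2.imwrite("pics/f.png",cv2.resize(r["pixels"][130:430,160:560],(800,600)))
    for l in ("wedge","truckle"):
        for d in cut_out(c,l)[:5]:
            S=P[d["mask"]];S=S[(S[:,2]>.012)&(S[:,2]<.08)]
            if len(S) and np.all(abs(np.median(S,0)[:2])<.1): 
                print(c,l,round(d["conf"],2),S.mean(0).round(3),S.min(0).round(3),S.max(0).round(3))
    Q=P.reshape(-1,3)
    S=Q[(abs(Q[:,1])<.1)&(Q[:,0]>.075)&(Q[:,0]<.15)&(Q[:,2]>.12)&(Q[:,2]<.25)]
    if len(S)>50: print("lid",1.571+np.arctan(np.polyfit(S[:,2],S[:,0],1)[0]))
    S=Q[(Q[:,0]>-.005)&(Q[:,0]<.02)&(Q[:,1]>-.08)&(Q[:,1]<0)&(Q[:,2]>.012)&(Q[:,2]<.08)];k=np.linalg.lstsq(np.c_[S[:,:2],np.ones(len(S))],S[:,2],rcond=None)[0];print("ramp grad x,y",k.round(3),"expect slope .516")
E
```

```text
t: 22.65
eef_pos: [0.6396, 0.0639, 0.244]
tool_rot: [0.138, 0.694, 0.139, -0.693]
contact_force: [1.8, -0.0, 0.4]
gripper_width: 0.649
t: 23.35
eef_pos: [0.6485, -0.147, 0.3119]
tool_rot: [0.136, 0.694, 0.132, -0.694]
contact_force: [-0.4, -0.7, -1.2]
gripper_width: 0.65
scene wedge 0.88 [ 0.006 -0.034  0.034] [-0.015 -0.067  0.015] [0.027 0.001 0.052]
scene wedge 0.33 [-0.012 -0.011  0.046] [-0.123 -0.108  0.012] [0.081 0.104 0.08 ]
scene truckle 0.83 [-0.034  0.045  0.044] [-0.06   0.026  0.014] [-0.008  0.1    0.058]
scene truckle 0.2 [-0.011 -0.011  0.046] [-0.123 -0.108  0.012] [0.185 0.187 0.08 ]
lid 1.7786166924612385
ramp grad x,y [-0.013 -0.512  0.017] expect slope .516
top wedge 0.95 [ 0.005 -0.046  0.039] [-0.02  -0.099  0.012] [0.026 0.004 0.067]
top truckle 0.71 [-0.033  0.058  0.049] [-0.06   0.03   0.017] [-0.008  0.083  0.059]
top truckle 0.4 [ 0.005 -0.045  0.039] [-0.016 -0.099  0.012] [0.026 0.003 0.066]
lid 1.778852280335669
ramp grad x,y [-0.007 -0.511  0.016] expect slope .516
```

View pics/f.png

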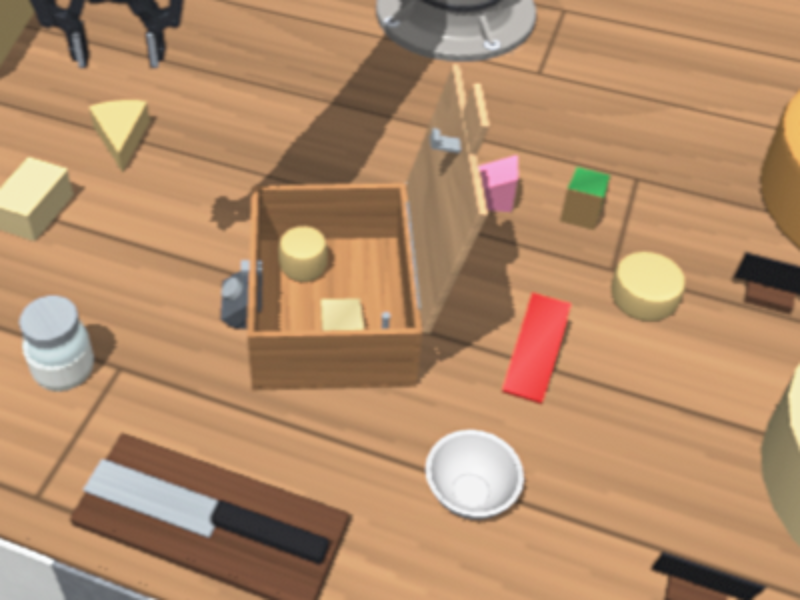

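The final view shows the lid open, the wedge on the box floor at (343,315) clear of the pin (386,320), the drum upright at (303,253), and everything else in place. Handing in.

```bash
python3 -m jog '[{"gripper":0.35,"dx":0,"dy":0,"dz":0,"rx":0,"ry":0,"rz":0},{"gripper":0.35,"dx":0,"dy":0,"dz":0,"rx":0,"ry":0,"rz":0},{"gripper":0.35,"dx":0,"dy":0,"dz":0,"rx":0,"ry":0,"rz":0}]'; python3 -c "
from station import *
print(hand_in())"
```

```text
t: 23.95
eef_pos: [0.6502, -0.1355, 0.3115]
tool_rot: [0.139, 0.694, 0.139, -0.693]
contact_force: [0.9, 0.7, 0.3]
gripper_width: 0.65
the job is handed in; nothing more can be done
None
```

I opened the tasting box and laid the yellow wedge flat on its floor, same side down. I handed the job in at about 24 s of the 69 s allowed. The hand-in gives no verdict.

- **Lid:** I pressed the button home and the lid popped up to about 0.39 rad. I then walked it over with the nose between half-open jaws. It now rests at about 1.78 rad in both views. At the stop the finger pressed the lid with about 25 N before I backed off.
- **Wedge:** It went down on the floor at about 7 N. Its centre is near box (0.005, -0.043). The top-face slope measures 0.51, against 0.516 if it lies flat, and its height matches resting on the floor.
- **Drum and other things:** The drum still stands at about (-0.034, +0.053), within a few millimetres of where it was when the lid came open. In the last picture nothing else looks moved, but I did not measure that.
- **Button:** I did not measure that it sprang back after pressing.
- **Disagreement with the text:** The wrist camera's depth put the fingertips about 16 mm behind the reported TCP, not 19 mm ahead. Where the tip touched the button, and the grasp and set-down heights, agreed with the camera, so I planned from that.

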